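# Pack the pegboard mounting kit in two layers and zero the scale on it

### The job

Pack the pegboard mounting kit in the grey box on the scale: put every brass spacer into a pocket of its own in the bottom, then fit the orange divider tray level onto the corner shoulders over them, and lay every steel T-bracket flat, web up, in a compartment of its own in the divider. Then, with the full kit weighing on the scale, turn the dial's bezel until the red zero mark stands at the pointer, so that a missing part will show later. Leave the tools and other things on the table where they are.

Things in the scene. Friction and masses are not known exactly. Their poses are not given: they have to be found in the camera images.
- scale: blue bench scale, fixed. Origin on the table under the middle of its housing (150 x 200 x 36 mm high along its x, y, z). The kit box stands over the housing; the dial head is on the -x side, its vertical axis 128 mm from the origin along -x, head 60 to 66 mm across up to 52 mm high.
- kit_box: grey open kit box clipped on the scale's sprung pan. Origin at the centre of its underside, about 52 mm above the table; the pan gives by at most 6 mm (0.5 mm per N) and springs back. Outside 134 x 192 mm (x, y). Pocket walls and outer rim are only 18 mm high above the underside.
- kit_floor (a point): centre of the box's inner floor, 4 mm above its underside, axes as the box. Six square pockets, 44 x 44 mm, one spacer each, standing or lying, are centred at x = -29 or +29 mm and y = -58, 0 or +58 mm from it.
- kit_seat (a point): where the divider's underside centre comes when seated, 48 mm above the box's underside, axes as the box. Four black corner shoulders 12 x 12 mm end at this height, clear of the pockets; outside them corner guides, 4 mm thick, 20 mm long along each side, stand 12 mm higher and leave the divider 3 mm of play on each side.
- divider: loose orange divider tray 120 x 178 mm (x, y), about 150 g. Origin at the centre of its underside. Plate 4 mm thick; rim and two middle ribs (4 mm wide, tops 12 mm above the underside) make four compartments 54 x 83 mm centred at x = -29 or +29, y = -43.5 or +43.5 mm; one bracket fits in each, its y along the tray's y. May be seated either end first.
- divider_tab (a point): top centre of the divider's black grip tab, 34 mm above the divider's underside; tab 12 mm thick along the divider's x, 40 mm long along its y, 30 mm high.
- needle (a joint): angle (rad) of the scale's black pointer on the dial, clockwise seen from above; at 0 it points along the scale's -x. It follows the load on the pan, about 0.25 rad per N (2.4 rad per kg), settles within a second, and cannot be turned by hand.
- bezel (a joint): angle (rad) of the dial's bezel, clockwise seen from above, range -0.8 to 3.4; at 0 its red zero mark points along the scale's -x. The dial reads zero when bezel and needle angles are equal. It turns against a light friction (0.06 Nm) and stays where it is left; it does not move the needle.
- needle_tip (a point): tip of the black pointer, 24 mm from the dial's axis, at the dial's face.
- zero_mark (a point): point on the red zero mark of the bezel's white face, 24 mm from the dial's axis.
- bezel_grip (a point): on the dial's axis, 12 mm above the lower edge of the bezel (67 mm above the table). The bezel is a black knurled drum 64 mm across and 22 mm high (55 to 77 mm above the table) with the white dial on top; grip it across from above and turn about the vertical axis.
- spacer1: brass hexagonal wall spacer with a dark bore, 28 mm across flats, 38 mm long, about 60 g; origin at its centre, z along its length (standing at the start). Flats face its x axis and every 60 degrees from it. May be absent.
- spacer2: brass hexagonal wall spacer with a dark bore, 28 mm across flats, 38 mm long, about 60 g; origin at its centre, z along its length (standing at the start). Flats face its x axis and every 60 degrees from it. May be absent.
- spacer3: brass hexagonal wall spacer with a dark bore, 28 mm across flats, 38 mm long, about 60 g; origin at its centre, z along its length (standing at the start). Flats face its x axis and every 60 degrees from it. May be absent.
- spacer4: brass hexagonal wall spacer with a dark bore, 28 mm across flats, 38 mm long, about 60 g; origin at its centre, z along its length (standing at the start). Flats face its x axis and every 60 degrees from it. May be absent.
- bracket1: steel T-bracket, about 70 g: base plate 40 x 60 x 4 mm (x, y, z) with an upright web 10 mm thick along x, 50 mm along y, top 34 mm above the underside, on its middle. Origin at the centre of its underside. May be absent.
- bracket2: steel T-bracket, about 70 g: base plate 40 x 60 x 4 mm (x, y, z) with an upright web 10 mm thick along x, 50 mm along y, top 34 mm above the underside, on its middle. Origin at the centre of its underside. May be absent.
- bracket3: steel T-bracket, about 70 g: base plate 40 x 60 x 4 mm (x, y, z) with an upright web 10 mm thick along x, 50 mm along y, top 34 mm above the underside, on its middle. Origin at the centre of its underside. May be absent.
- hammer: claw hammer 280 mm long lying on the table; a bystander, to be left alone.
- pliers: yellow-handled pliers lying on the table, origin at the pivot; a bystander, to be left alone.
- awl: wooden-handled awl lying on the table; a bystander, to be left alone.
- wood_block: wooden mounting block 50 x 70 x 25 mm; a bystander, to be left alone.
- tape_measure: yellow tape measure 65 x 38 x 62 mm; a bystander, to be left alone.

How it is judged (in metres and radians):
On the way, in this order (a step that is already met when the one before it is completed fails the run):
1. every spacer lies or stands in a pocket of the box's bottom layer (x of spacer1 in the frame of kit_box between -0.054 and 0.054 m and y of spacer1 in the frame of kit_box between -0.083 and 0.083 m and z of spacer1 in the frame of kit_box between 0.01 and 0.028 m and x of spacer2 in the frame of kit_box between -0.054 and 0.054 m and y of spacer2 in the frame of kit_box between -0.083 and 0.083 m and z of spacer2 in the frame of kit_box between 0.01 and 0.028 m and x of spacer3 in the frame of kit_box between -0.054 and 0.054 m and y of spacer3 in the frame of kit_box between -0.083 and 0.083 m and z of spacer3 in the frame of kit_box between 0.01 and 0.028 m and x of spacer4 in the frame of kit_box between -0.054 and 0.054 m and y of spacer4 in the frame of kit_box between -0.083 and 0.083 m and z of spacer4 in the frame of kit_box between 0.01 and 0.028 m), for 0.2 s.
2. the divider is seated on the four shoulders over the spacers (all of step 1 and x of divider in the frame of kit_box between -0.006 and 0.006 m and y of divider in the frame of kit_box between -0.006 and 0.006 m and z of divider in the frame of kit_box between 0.044 and 0.0515 m and angle between the y axis of divider and the y axis of kit_box, either way round below 0.08 rad and angle between divider's own z axis and vertical below 0.05 rad), for 0.2 s.
At the end, for the whole second after the job is handed in: All at rest: every spacer on the floor of a pocket; divider level on the shoulders (within 6 mm sideways, 4 mm in height); every bracket flat, web up, on the divider's plate in a compartment; pointer tip within 3 mm of the line through the zero mark (all of step 2 and x of bracket1 in the frame of divider between -0.057 and 0.057 m and y of bracket1 in the frame of divider between -0.086 and 0.086 m and z of bracket1 in the frame of divider between 0.001 and 0.0075 m and angle between each of bracket1, bracket2, bracket3's own z axis and vertical below 0.09 rad and x of bracket2 in the frame of divider between -0.057 and 0.057 m and y of bracket2 in the frame of divider between -0.086 and 0.086 m and z of bracket2 in the frame of divider between 0.001 and 0.0075 m and x of bracket3 in the frame of divider between -0.057 and 0.057 m and y of bracket3 in the frame of divider between -0.086 and 0.086 m and z of bracket3 in the frame of divider between 0.001 and 0.0075 m and y of needle_tip in the frame of bezel between -0.003 and 0.003 m and x of needle_tip in the frame of bezel below -0.015 m and linear speed of each of spacer1, spacer2, spacer3, spacer4, bracket1, bracket2, bracket3, divider below 0.02 m/s); the robot touches nothing.
It fails at once if the hammer is pushed more than 4 cm away (distance of hammer from where it was at the start of the episode above 0.04 m).
It fails at once if the pliers is pushed more than 4 cm away (distance of pliers from where it was at the start of the episode above 0.04 m).
It fails at once if the awl is pushed more than 4 cm away (distance of awl from where it was at the start of the episode above 0.04 m).
It fails at once if the wood block is pushed more than 4 cm away (distance of wood_block from where it was at the start of the episode above 0.04 m).
It fails at once if the tape measure is pushed more than 4 cm away (distance of tape_measure from where it was at the start of the episode above 0.04 m).
Of spacer1, spacer2, spacer3, spacer4 only 3 to 4 are there at a start; the rules pass over those that are not, and their reading is None.
Of bracket1, bracket2, bracket3 only 2 to 3 are there at a start; the rules pass over those that are not, and their reading is None.
At some moment in a run one of bracket1, bracket2, bracket3, divider may be knocked a few centimetres aside while the robot is not near it.
It also fails if it takes over 210 s, if anything falls off the work surface, if the arm or the gripper's body presses on something with over 40 N, if the wrist force passes 120 N, or if a joint passes its speed limit or range.

### The arm

A 7-joint arm with a two-finger parallel gripper is mounted at the origin on the work surface. World frame = base frame: x ahead of the robot, y to its left, z up, the work surface at z = 0. Lengths are in m, angles in degrees, forces in N, time in s.
With the tool pointing down it reaches from about 0.4 to 0.85 m from the base axis. Payload 4.4 kg.
Tool frame: the origin (TCP) lies at the very end of the fingers, on their centre line; the grasp point (between the pads) lies 19 mm behind it; z points along the fingers, y is the line along which they close (so a half turn about z gives the same grasp; the last joint's range is limited). The gripper opens to 94 mm and grips with 3 to 60 N. Pads are 16 mm wide; open, the fingers measure 119 mm over their backs; the gripper's body (75 mm by 177 mm) begins 78 mm behind the grasp point.
Start: joints at [71.173, 36.005, 2.206, 86.941, -1.547, 57.084, -1.146], TCP at [0.169, -0.628, 0.205] pointing down, gripper open.
Joint ranges: [-175.42, 175.42], [-21.48, 121.26], [-71.46, 75.88], [10.55, 141.38], [-63.04, 243.04], [13.31, 113.54], [-168.57, 168.57]. Speed limits (degrees/s): [147.25, 147.25, 180, 180, 180, 180, 180].

### API

Orientations are given as a 3x3 rotation matrix whose columns are the frame's x, y, z axes.
In Python, from station import bot gives the robot as it stands. The module is installed in compiled form; this text tells all that it offers.
- The arm moves only by the shell command python3 -m crank 'ROWS' [FORCE]. ROWS is JSON, a list of rows, each an object with "offset": the shift along the tool's x, y, z in m, a list of three; "rotation": the turn, a rotation vector about the tool's x, y, z in rad, a list of three; "claw": the closure in counts, from 0 (fully open) to 255 (shut). A call has 1 to 20 rows; each row is the pose to reach, as a shift and turn from the pose commanded when the call began, along the tool's axes at that moment; what a row does not reach only later rows make up. A row lasts 1/12 s, in which the tool goes at most 41.7 mm and 7.16 degrees, less where a joint would pass 70% of its speed; a pose out of reach is approached as far as the arm can. A call with a gripper value outside its range is refused whole. The fingers move at their own pace and stop on an object; FORCE is the grip in N (left out, the last holds). Time passes only in rows, so rows that repeat a pose let the fingers close. It gives the time, the measured TCP pose, the force, the opening and the grip force at its end, in the units of the state.
- bot.sense(): the state, without advancing time (a new reading comes with each control period).
- bot.get_image(name): name is "scene" or "top" or "wrist"; returns a dict with "image" (420x560x3 uint8, red, green, blue), "mtx" (3x3 intrinsics, pixels), "origin" and "attitude" of the camera in the world; the wrist camera has in their place "hand_eye" (4x4, takes a point from camera to tool coordinates, whose origin is the TCP and whose axes are the flange's). Camera axes: x right, y up, looking along -z (the intrinsics and any distortion apply to the point x, -y, -z); pixel columns grow to the right and rows downward; lengths in m; the calibration is good to about 2 mm. A picture is of the moment at which its call begins: read the wrist's pose just before it. There is no depth.
- bot.close_job(): hands the job in; it is judged then, once.
The state is a dict: "clock": time; "qpos": joint angles; "qvel": joint speeds; "joint_efforts": joint torques, N m; "tool_pos": TCP position; "ee_rot": TCP orientation; "ft_force": force on the tool from outside, world axes, zero at the start; "ft_torque": the same for the moment, N m; "width": opening from 0.0 (shut) to 1.0 (fully open); "finger_force": force on a finger pad.
Only numpy, scipy, OpenCV 4.12 (cv2) and the standard library are available. Lean on these libraries where they do the work, as an engineer would, in place of code of your own. Each camera call takes 0.05 s, during which the arm holds its last target. There are 200 camera calls.

## Working session

There is one attempt and no reset: what is moved stays moved. The work goes in short steps, Python scripts to look and compute and a shell command to move; the robot and the scene stay as the last step left them, time stands still between calls to the robot, and variables do not carry over. Pictures are saved under pics/ and viewed, at most 14 in all, crops included, and the job is handed in when it is done.

```bash
mkdir -p pics; ls; cat > h.py <<'E'
import numpy as np,cv2
from station import bot
def shot(n,f=None):
    s=bot.sense(); r=bot.get_image(n)
    if f: cv2.imwrite('pics/'+f,r['image'][:,:,::-1])
    if n=='wrist':
        T=np.eye(4);T[:3,:3]=s['ee_rot'];T[:3,3]=s['tool_pos']
        M=T@np.array(r['hand_eye']); r['origin']=M[:3,3]; r['attitude']=M[:3,:3]
    return r
def pix2w(r,u,v,z):
    K=np.array(r['mtx']);d=np.linalg.inv(K)@[u,v,1]; d=np.array(r['attitude'])@[d[0],-d[1],-d[2]]
    o=np.array(r['origin']); return o+d*(z-o[2])/d[2]
def w2pix(r,p):
    c=np.array(r['attitude']).T@(np.array(p)-r['origin']); k=np.array(r['mtx'])@[c[0],-c[1],-c[2]]; return k[:2]/k[2]
E
python3 - <<'E'
from h import *
for n in('top','scene'):
    r=shot(n,n+'0.png'); print({k:np.round(v,4).tolist() for k,v in r.items() if k!='image'},r.keys())
r=bot.get_image('wrist'); print({k:np.round(v,4).tolist() for k,v in r.items() if k!='image'})
print(bot.sense())
E
```

```text
pics
{'mtx': [[410.5046, 0.0, 274.3723], [0.0, 410.5046, 215.1357], [0.0, 0.0, 1.0]], 'origin': [0.4387, 0.0077, 1.2684], 'attitude': [[0.0268, 0.9949, -0.0971], [-0.9995, 0.0282, 0.013], [0.0156, 0.0968, 0.9952]]} dict_keys(['image', 'mtx', 'origin', 'attitude'])
{'mtx': [[457.0663, 0.0, 275.0406], [0.0, 457.0663, 208.6735], [0.0, 0.0, 1.0]], 'origin': [0.9945, -0.6998, 0.8331], 'attitude': [[0.8392, -0.3784, 0.3907], [0.5437, 0.563, -0.6225], [0.0156, 0.7348, 0.6781]]} dict_keys(['image', 'mtx', 'origin', 'attitude'])
{'mtx': [[338.6677, 0.0, 278.2409], [0.0, 338.6677, 212.0698], [0.0, 0.0, 1.0]], 'hand_eye': [[0.0002, 0.9605, 0.2783, 0.0813], [1.0, -0.0001, -0.0004, -0.0009], [-0.0003, 0.2783, -0.9605, -0.1797], [0.0, 0.0, 0.0, 1.0]]}
{'clock': 0.15, 'qpos': array([71.17262981, 36.04687148,  2.20090853, 86.98164381, -1.54751967,
       57.08516009, -1.14492993]), 'qvel': array([-0.05350243, -0.12690872, -0.00376122, -0.16445443, -0.03652214,
        0.06923231, -0.05560689]), 'joint_efforts': array([ 2.04685726e-03, -5.50093424e+01,  1.14525665e+00, -1.86817986e+01,
       -5.21192257e-02,  2.08824448e-02,  8.61010608e-05]), 'tool_pos': array([ 0.16878289, -0.62717571,  0.20476994]), 'ee_rot': array([[ 9.65655772e-01,  2.59824558e-01, -3.60477978e-04],
       [ 2.59824807e-01, -9.65654723e-01,  1.42298693e-03],
       [ 2.16296879e-05, -1.46777666e-03, -9.99998923e-01]]), 'ft_force': array([ 0.56217687, -0.13511359, -0.51239458]), 'ft_torque': array([ 0.01192521,  0.02271287, -0.0512302 ]), 'finger_force': 0.0, 'width': 0.9996166345515497}
```

View pics/top0.png

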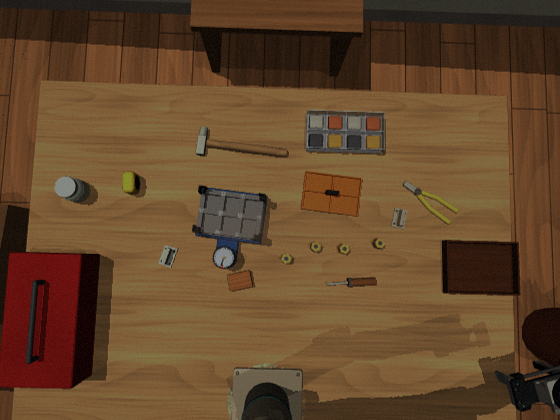

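View pics/scene0.png

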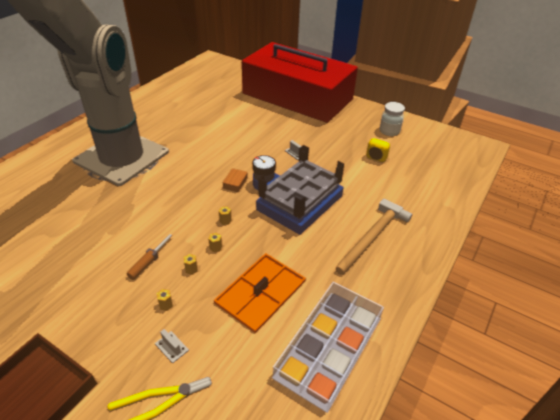

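The top view shows 4 spacers at (287,259), (316,246), (345,249) and (380,244), the divider at (332,193) and the box at (232,215) with the dial at (225,258). There are only two brackets, at (399,218) and (168,257). I'll take finer measurements now.

```bash
python3 - <<'E'
from h import *
im=cv2.imread('pics/top0.png')
c=cv2.resize(im[150:300,150:420],None,fx=2.9,fy=2.9,interpolation=cv2.INTER_CUBIC); c=cv2.convertScaleAbs(c,alpha=1.5); cv2.imwrite('pics/crop0.png',c)
r=shot('top')
for n,(u,v,z) in dict(s1=(287,259,.038),s2=(316,246,.038),s3=(345,249,.038),s4=(380,244,.038),tab=(332,193,.034),dial=(225,258,.077),b1=(399,218,.02),b2=(168,257,.02),box=(232,215,.07),wood=(240,281,.025)).items(): print(n,pix2w(r,u,v,z).round(3))
E
```

```text
s1 [ 0.429 -0.049  0.038]
s2 [ 0.47  -0.135  0.038]
s3 [ 0.463 -0.223  0.038]
s4 [ 0.481 -0.328  0.038]
tab [ 0.632 -0.182  0.034]
dial [0.427 0.131 0.077]
b1 [ 0.563 -0.391  0.02 ]
b2 [0.425 0.309 0.02 ]
box [0.553 0.116 0.07 ]
wood [0.359 0.089 0.025]
```

View pics/crop0.png

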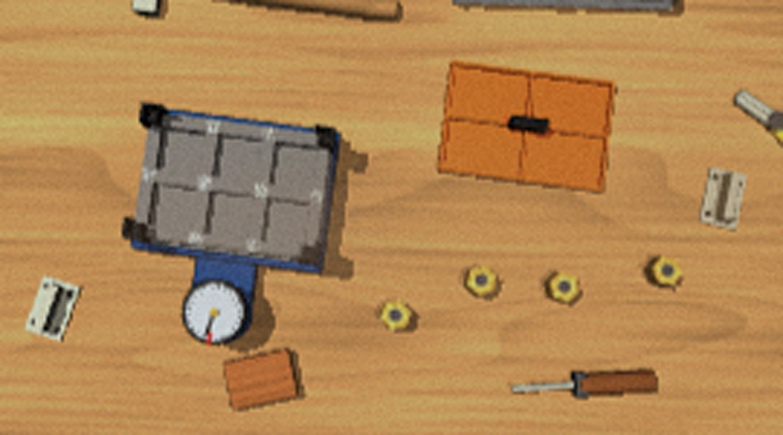

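```bash
cat > go.py <<'E'
import sys;from h import *
from scipy.spatial.transform import Rotation as Ro
# go.py x y z yaw : prints offset & rotation for crank
s=bot.sense();R=np.array(s['ee_rot'])
a=list(map(float,sys.argv[1:]))
for i in range(0,len(a),4):
    x,y,z,w=a[i:i+4];w=np.radians(w)
    G=np.array([[np.cos(w),np.sin(w),0],[np.sin(w),-np.cos(w),0],[0,0,-1]])
    print((R.T@(np.array([x,y,z])-s['tool_pos'])).round(4).tolist(),Ro.from_matrix(R.T@G).as_rotvec().round(3).tolist())
print('yaw',np.degrees(np.arctan2(R[1,0],R[0,0])).round(1),'pos',np.round(s['tool_pos'],4),'t',s['clock'],'w',round(s['width']*94,1),'F',round(float(s['finger_force']),1),np.round(s['ft_force'],1))
E
python3 go.py .49 -.19 .25 0
```

```text
[0.4238, -0.3389, -0.0447] [-0.001, 0.0, 0.263]
yaw 15.1 pos [ 0.1688 -0.6273  0.2049] t 0.2 w 93.8 F 0.0 [-0.7 -0.1  0.8]
```

```bash
P='{"offset":[0.424,-0.339,-0.045],"rotation":[0,0,0.263],"claw":0}' ; python3 -m crank '[{"offset":[0.424,-0.339,-0.045],"rotation":[0,0,0.263],"claw":0},{"offset":[0.424,-0.339,-0.045],"rotation":[0,0,0.263],"claw":0},{"offset":[0.424,-0.339,-0.045],"rotation":[0,0,0.263],"claw":0},{"offset":[0.424,-0.339,-0.045],"rotation":[0,0,0.263],"claw":0},{"offset":[0.424,-0.339,-0.045],"rotation":[0,0,0.263],"claw":0},{"offset":[0.424,-0.339,-0.045],"rotation":[0,0,0.263],"claw":0},{"offset":[0.424,-0.339,-0.045],"rotation":[0,0,0.263],"claw":0},{"offset":[0.424,-0.339,-0.045],"rotation":[0,0,0.263],"claw":0},{"offset":[0.424,-0.339,-0.045],"rotation":[0,0,0.263],"claw":0},{"offset":[0.424,-0.339,-0.045],"rotation":[0,0,0.263],"claw":0},{"offset":[0.424,-0.339,-0.045],"rotation":[0,0,0.263],"claw":0},{"offset":[0.424,-0.339,-0.045],"rotation":[0,0,0.263],"claw":0},{"offset":[0.424,-0.339,-0.045],"rotation":[0,0,0.263],"claw":0},{"offset":[0.424,-0.339,-0.045],"rotation":[0,0,0.263],"claw":0},{"offset":[0.424,-0.339,-0.045],"rotation":[0,0,0.263],"claw":0},{"offset":[0.424,-0.339,-0.045],"rotation":[0,0,0.263],"claw":0}]'; python3 - <<'E'
from h import *
r=shot('wrist','w1.png')
im=cv2.imread('pics/w1.png'); cv2.imwrite('pics/w1b.png',cv2.resize(im,(784,588),interpolation=cv2.INTER_CUBIC))
np.savez('w1.npz',mtx=r['mtx'],origin=r['origin'],attitude=r['attitude'])
print(bot.sense()['tool_pos'])
E
```

```text
clock: 1.53
tool_pos: [0.4896, -0.1907, 0.2503]
ee_rot: [[1.0, -0.0, -0.001], [-0.0, -1.0, -0.001], [-0.001, 0.001, -1.0]]
ft_force: [0.1, -1.1, -0.3]
width: 1.003
finger_force: 0.0
[ 0.489135   -0.19168419  0.25026991]
```

View pics/w1b.png

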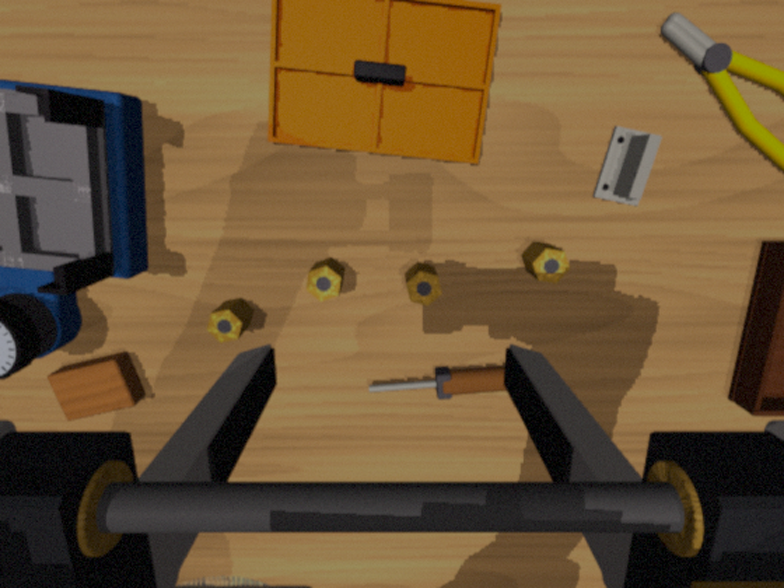

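```bash
cat > hexfit.py <<'E'
from h import *
from scipy.optimize import minimize
def prism(r,x,y,w,shape,m=4):
    a=w+np.radians(30+60*np.arange(6)); R=.014/np.cos(np.pi/6)
    pts=[w2pix(r,[x+R*np.cos(t),y+R*np.sin(t),z]) for z in(0,.038) for t in a]
    M=np.zeros(shape,np.uint8)
    h=cv2.convexHull(np.array(pts,np.float32))
    cv2.fillConvexPoly(M,np.round(h*16).astype(np.int32),1,shift=4)
    return M,np.array(pts[6:])
def fit(r,im,u,v):
    hsv=cv2.cvtColor(im,cv2.COLOR_BGR2HSV); 
    p=pix2w(r,u,v,.038)
    u0,v0=int(u)-30,int(v)-30
    mask=((hsv[...,1]>150)&(hsv[...,0]>20)).astype(np.uint8)
    box=np.zeros_like(mask); box[max(v0,0):v0+60,max(u0,0):u0+60]=1; mask*=box
    mask=cv2.morphologyEx(mask,cv2.MORPH_CLOSE,np.ones((7,7)))
    def c(q,s=mask):
        M,_=prism(r,*q,mask.shape); return 1-(M&mask).sum()/max(1,(M|mask).sum())
    best=min((minimize(c,[p[0],p[1],np.radians(d)],method='Nelder-Mead',options=dict(initial_simplex=[[p[0],p[1],np.radians(d)],[p[0]+.004,p[1],np.radians(d)],[p[0],p[1]+.004,np.radians(d)],[p[0],p[1],np.radians(d+12)]])) for d in range(-30,30,10)),key=lambda o:o.fun)
    return best.x,best.fun,p,mask.sum()
E
python3 - <<'E'
from hexfit import *
r=dict(np.load('w1.npz')); im=cv2.imread('pics/w1.png'); out=[]
for u,v in((226,326),(324,284),(425,288),(551,266)):
    u/=1.4;v/=1.4
    q,f,p,n=fit(r,im,u,v); print(q[:2].round(4),(np.degrees(q[2])%60).round(1),round(f,3),p.round(3),n)
    u0,v0=int(u)-27,int(v)-27; c=cv2.resize(im[v0:v0+54,u0:u0+54],(380,380),interpolation=cv2.INTER_CUBIC); c=cv2.convertScaleAbs(c,alpha=1.4); d=c.copy()
    t=((prism(r,*q,im.shape[:2])[1]-[u0,v0]+.5)*380/54).astype(int); cv2.polylines(d,[t],True,(255,0,255),1)
    out.append(d)
cv2.imwrite('pics/hex.png',cv2.resize(np.vstack([np.hstack(out[:2]),np.hstack(out[2:])]),(600,600)))
for u,v,z in((380,73,.034),(355,67,.034),(405,77,.034),(270,143,.012),(478,162,.012),(499,8,.012)): print(pix2w(r,u/1.4,v/1.4,z).round(4))
E
```

```text
[ 0.4296 -0.0449] 47.5 0.341 [ 0.43  -0.047  0.038] 513
[ 0.4677 -0.1332] 55.5 0.377 [ 0.468 -0.134  0.038] 416
[ 0.465 -0.22 ] 48.1 0.866 [ 0.465 -0.22   0.038] 86
[ 0.4846 -0.3261] 35.9 0.447 [ 0.484 -0.327  0.038] 422
[ 0.6341 -0.1828  0.034 ]
[ 0.6383 -0.1638  0.034 ]
[ 0.6313 -0.2019  0.034 ]
[ 0.5838 -0.0899  0.012 ]
[ 0.5685 -0.2651  0.012 ]
[ 0.684  -0.2755  0.012 ]
```

View pics/hex.png

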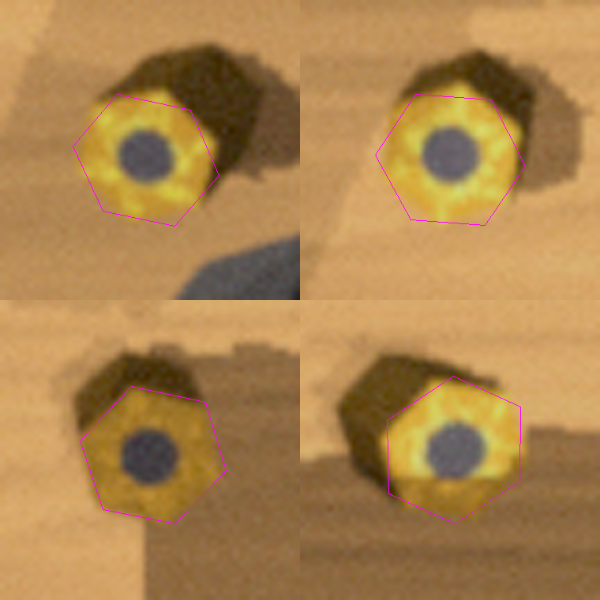

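```bash
python3 - <<'E'
from hexfit import *
r=dict(np.load('w1.npz')); im=cv2.imread('pics/w1.png')
lab=cv2.cvtColor(im,cv2.COLOR_BGR2LAB).astype(np.float32); 
g=sum(cv2.magnitude(cv2.Sobel(lab[...,i],5,1,0),cv2.Sobel(lab[...,i],5,0,1)) for i in(0,1,2))
hues=cv2.cvtColor(im,cv2.COLOR_BGR2HSV)
out=[]
for (u,v),(a,b) in zip(((226,326),(324,284),(425,288),(551,266)),((147,157),(150,154),(150,157),(155,150))):
    u/=1.4;v/=1.4;u0,v0=int(u)-27,int(v)-27
    bu,bv=u0+a*54/300-.5,v0+b*54/300-.5
    p=pix2w(r,bu,bv,.038)
    best=[]
    for d in range(0,60,2):
      for dx in(-.0015,-.0007,0,.0007,.0015):
       for dy in(-.0015,-.0007,0,.0007,.0015):
        V=prism(r,p[0]+dx,p[1]+dy,np.radians(d),im.shape[:2])[1]
        t=np.linspace(0,1,12)[:,None]; L=np.vstack([V[i]*(1-t)+V[(i+1)%6]*t for i in range(6)]).astype(np.float32)
        s=cv2.remap(g,L[:,:1],L[:,1:],1).mean(); best.append((s,d,p[0]+dx,p[1]+dy))
    best.sort(reverse=True); print(p.round(4),[ (round(float(x[0])),x[1]) for x in best[:6]],np.round(best[0][2:],4))
    q=best[0][2:]+(np.radians(best[0][1]),)
    c=cv2.convertScaleAbs(cv2.resize(im[v0:v0+54,u0:u0+54],(300,300),interpolation=cv2.INTER_CUBIC),alpha=1.4)
    t=((prism(r,*q,im.shape[:2])[1]-[u0,v0]+.5)*300/54).astype(int); cv2.polylines(c,[t],True,(255,0,255),1); out.append(c)
cv2.imwrite('pics/hex2.png',np.vstack([np.hstack(out[:2]),np.hstack(out[2:])]))
E
```

```text
[ 0.4305 -0.0451  0.038 ] [(203, 10), (203, 10), (202, 12), (202, 8), (201, 12), (201, 8)] [ 0.4312 -0.0451]
[ 0.4692 -0.1331  0.038 ] [(199, 20), (198, 22), (197, 18), (195, 16), (194, 24), (193, 24)] [ 0.4692 -0.1331]
[ 0.4648 -0.2192  0.038 ] [(135, 42), (135, 44), (134, 46), (134, 40), (131, 44), (131, 38)] [ 0.4648 -0.2192]
[ 0.4848 -0.3263  0.038 ] [(195, 52), (195, 54), (193, 50), (192, 52), (192, 56), (191, 54)] [ 0.4848 -0.3263]
```

View pics/hex2.png

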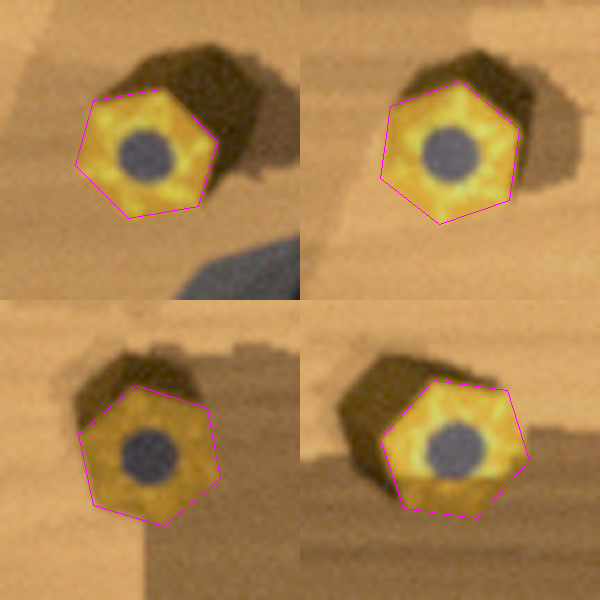

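```bash
python3 -m crank '[{"offset":[0.08,-0.29,-0.08],"rotation":[0,0,0],"claw":0},{"offset":[0.08,-0.29,-0.08],"rotation":[0,0,0],"claw":0},{"offset":[0.08,-0.29,-0.08],"rotation":[0,0,0],"claw":0},{"offset":[0.08,-0.29,-0.08],"rotation":[0,0,0],"claw":0},{"offset":[0.08,-0.29,-0.08],"rotation":[0,0,0],"claw":0},{"offset":[0.08,-0.29,-0.08],"rotation":[0,0,0],"claw":0},{"offset":[0.08,-0.29,-0.08],"rotation":[0,0,0],"claw":0},{"offset":[0.08,-0.29,-0.08],"rotation":[0,0,0],"claw":0},{"offset":[0.08,-0.29,-0.08],"rotation":[0,0,0],"claw":0},{"offset":[0.08,-0.29,-0.08],"rotation":[0,0,0],"claw":0},{"offset":[0.08,-0.29,-0.08],"rotation":[0,0,0],"claw":0}]'; python3 - <<'E'
from h import *
r=shot('wrist','w2.png')
im=cv2.imread('pics/w2.png'); cv2.imwrite('pics/w2b.png',cv2.resize(im,(784,588),interpolation=cv2.INTER_CUBIC))
np.savez('w2.npz',mtx=r['mtx'],origin=r['origin'],attitude=r['attitude'])
E
```

```text
clock: 2.5
tool_pos: [0.57, 0.0963, 0.3299]
ee_rot: [[1.0, -0.005, -0.001], [-0.005, -1.0, -0.002], [-0.001, 0.002, -1.0]]
ft_force: [-0.4, -0.6, 0.6]
width: 0.997
finger_force: 0.0
```

View pics/w2b.png

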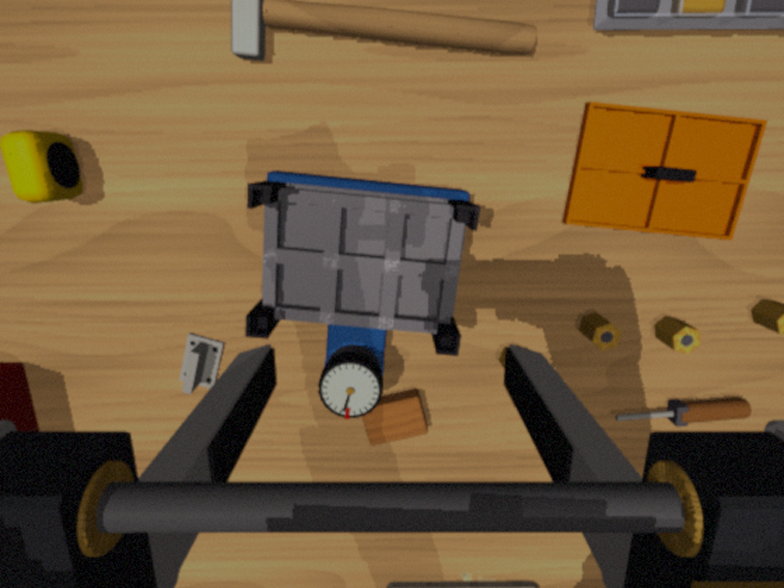

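```bash
cat > boxfit.py <<'E'
from h import *
from scipy.optimize import differential_evolution
r=dict(np.load('w2.npz')); im=cv2.imread('pics/w2.png')
lab=cv2.GaussianBlur(cv2.cvtColor(im,cv2.COLOR_BGR2LAB).astype(np.float32),(0,0),1)
g=np.minimum(cv2.magnitude(cv2.Sobel(lab[...,0],5,1,0),cv2.Sobel(lab[...,0],5,0,1)),60)
def lines(x,y,w):
    L=[];t=np.linspace(0,1,25)
    def rect(cx,cy,a,b,z):
        P=np.array([[cx-a,cy-b],[cx+a,cy-b],[cx+a,cy+b],[cx-a,cy+b]])
        for i in range(4):
            q=P[i]*(1-t[:,None])+P[(i+1)%4]*t[:,None]; L.append(np.c_[q,np.full(25,z)])
    for cx in(-.029,.029):
        for cy in(-.058,0,.058): rect(cx,cy,.022,.022,.070)
    rect(0,0,.067,.096,.070)
    L=np.vstack(L);c,s=np.cos(w),np.sin(w)
    W=np.c_[x+c*L[:,0]-s*L[:,1],y+s*L[:,0]+c*L[:,1],L[:,2]]
    C=(W-r['origin'])@r['attitude']; K=r['mtx']; return np.c_[K[0,0]*C[:,0]/-C[:,2]+K[0,2],K[1,1]*-C[:,1]/-C[:,2]+K[1,2]].astype(np.float32)
def f(q):
    p=lines(*q); return -cv2.remap(g,p[:,:1].copy(),p[:,1:].copy(),1).mean()
p0=pix2w(r,361/1.4,260/1.4,.070); print('guess',p0)
o=differential_evolution(f,[(p0[0]-.02,p0[0]+.02),(p0[1]-.02,p0[1]+.02),(-.25,.05)],seed=1,popsize=25,maxiter=150)
x,y,w=o.x;print(o.x.round(4),np.degrees(w).round(2),o.fun)
for q in lines(*o.x): cv2.circle(im,tuple(np.round(q).astype(int)),0,(255,0,255),-1)
d=pix2w(r,350/1.4,389/1.4,.077);print('dial',d.round(4),'expected',(x-.128*np.cos(w)).round(4),(y-.128*np.sin(w)).round(4))
cv2.imwrite('pics/boxfit.png',cv2.resize(im[110:300,160:360],(800,600) if 0 else (632,600),interpolation=cv2.INTER_CUBIC))
E
python3 boxfit.py; python3 go.py .4305 -.0451 .12 -20
```

```text
guess [0.5597852  0.12339242 0.07      ]
[ 0.5565  0.1236 -0.1002] -5.74 -41.51316452026367
dial [0.429  0.1368 0.077 ] expected 0.4292 0.1364
[-0.1385, 0.1416, 0.2104] [0.002, 0.001, 0.344]
yaw -0.3 pos [0.5699 0.0962 0.33  ] t 2.55 w 93.7 F 0.0 [0.1 0.1 0.9]
```

View pics/boxfit.png

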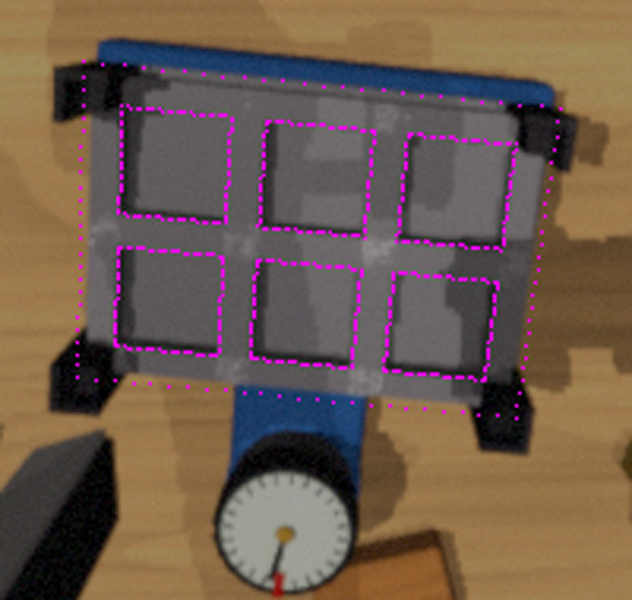

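```bash
python3 -m crank '[{"offset":[-0.1385,0.1416,0.21],"rotation":[0,0,0.344],"claw":80},{"offset":[-0.1385,0.1416,0.21],"rotation":[0,0,0.344],"claw":80},{"offset":[-0.1385,0.1416,0.21],"rotation":[0,0,0.344],"claw":80},{"offset":[-0.1385,0.1416,0.21],"rotation":[0,0,0.344],"claw":80},{"offset":[-0.1385,0.1416,0.21],"rotation":[0,0,0.344],"claw":80},{"offset":[-0.1385,0.1416,0.21],"rotation":[0,0,0.344],"claw":80},{"offset":[-0.1385,0.1416,0.21],"rotation":[0,0,0.344],"claw":80},{"offset":[-0.1385,0.1416,0.25],"rotation":[0,0,0.344],"claw":80},{"offset":[-0.1385,0.1416,0.29],"rotation":[0,0,0.344],"claw":80},{"offset":[-0.1385,0.1416,0.311],"rotation":[0,0,0.344],"claw":80},{"offset":[-0.1385,0.1416,0.311],"rotation":[0,0,0.344],"claw":80},{"offset":[-0.1385,0.1416,0.311],"rotation":[0,0,0.344],"claw":255},{"offset":[-0.1385,0.1416,0.311],"rotation":[0,0,0.344],"claw":255},{"offset":[-0.1385,0.1416,0.311],"rotation":[0,0,0.344],"claw":255},{"offset":[-0.1385,0.1416,0.311],"rotation":[0,0,0.344],"claw":255},{"offset":[-0.1385,0.1416,0.311],"rotation":[0,0,0.344],"claw":255}]' 20; python3 go.py .5218 .0688 .13 -20 .5218 .0688 .075 -20
```

```text
clock: 3.88
tool_pos: [0.4321, -0.0423, 0.02]
ee_rot: [[0.941, -0.338, 0.001], [-0.338, -0.941, 0.0], [0.001, -0.0, -1.0]]
ft_force: [-1.3, -1.0, 0.0]
width: 0.368
finger_force: 0.1
[0.047, -0.135, -0.1099] [-0.0, -0.001, 0.004]
[0.0469, -0.1349, -0.0549] [-0.0, -0.001, 0.004]
yaw -19.8 pos [ 0.4321 -0.0423  0.02  ] t 3.8833 w 34.6 F 0.1 [-1.3 -1.   0. ]
```

```bash
python3 -m crank '[{"offset":[0,0,0],"rotation":[0,0,0],"claw":255},{"offset":[0,0,0],"rotation":[0,0,0],"claw":255},{"offset":[0,0,0],"rotation":[0,0,0],"claw":255},{"offset":[0,0,-0.04],"rotation":[0,0,0],"claw":255},{"offset":[0,0,-0.08],"rotation":[0,0,0],"claw":255},{"offset":[0,0,-0.11],"rotation":[0,0,0],"claw":255},{"offset":[0.047,-0.135,-0.11],"rotation":[0,0,0],"claw":255},{"offset":[0.047,-0.135,-0.11],"rotation":[0,0,0],"claw":255},{"offset":[0.047,-0.135,-0.11],"rotation":[0,0,0],"claw":255},{"offset":[0.047,-0.135,-0.11],"rotation":[0,0,0],"claw":255},{"offset":[0.047,-0.135,-0.11],"rotation":[0,0,0],"claw":255},{"offset":[0.047,-0.135,-0.11],"rotation":[0,0,0],"claw":255}]'; python3 go.py .5218 .0688 .13 -20 .5218 .0688 .079 -20 .5218 .0688 .13 -10 .4692 -.1331 .09 -10
```

```text
clock: 4.88
tool_pos: [0.5212, 0.0703, 0.129]
ee_rot: [[0.942, -0.335, -0.001], [-0.335, -0.942, -0.0], [-0.001, 0.001, -1.0]]
ft_force: [-0.3, -0.7, -0.5]
width: 0.297
finger_force: 20.0
[0.001, 0.0012, -0.001] [0.001, 0.001, 0.007]
[0.0011, 0.0012, 0.05] [0.001, 0.001, 0.007]
[0.001, 0.0012, -0.001] [0.001, 0.001, -0.167]
[0.0192, 0.209, 0.0392] [0.001, 0.001, -0.167]
yaw -19.6 pos [0.5212 0.0703 0.129 ] t 4.8833 w 27.9 F 20.0 [-0.3 -0.7 -0.5]
```

```bash
python3 -m crank '[{"offset":[0.001,0.0012,0.03],"rotation":[0,0,0],"claw":255},{"offset":[0.001,0.0012,0.052],"rotation":[0,0,0],"claw":255},{"offset":[0.001,0.0012,0.052],"rotation":[0,0,0],"claw":255},{"offset":[0.001,0.0012,0.052],"rotation":[0,0,0],"claw":130},{"offset":[0.001,0.0012,0.052],"rotation":[0,0,0],"claw":130},{"offset":[0.001,0.0012,0.052],"rotation":[0,0,0],"claw":130},{"offset":[0.001,0.0012,0.02],"rotation":[0,0,0],"claw":130},{"offset":[0.001,0.0012,0.0],"rotation":[0,0,0],"claw":100},{"offset":[0.0192,0.209,0.0],"rotation":[0,0,-0.167],"claw":80},{"offset":[0.0192,0.209,0.0],"rotation":[0,0,-0.167],"claw":80},{"offset":[0.0192,0.209,0.0],"rotation":[0,0,-0.167],"claw":80},{"offset":[0.0192,0.209,0.0],"rotation":[0,0,-0.167],"claw":80},{"offset":[0.0192,0.209,0.02],"rotation":[0,0,-0.167],"claw":80},{"offset":[0.0192,0.209,0.04],"rotation":[0,0,-0.167],"claw":80},{"offset":[0.0192,0.209,0.04],"rotation":[0,0,-0.167],"claw":80},{"offset":[0.0192,0.209,0.04],"rotation":[0,0,-0.167],"claw":80}]'; python3 go.py .4692 -.1331 .019 -10 
```

```text
clock: 6.22
tool_pos: [0.4687, -0.1336, 0.0898]
ee_rot: [[0.984, -0.177, -0.001], [-0.177, -0.984, 0.001], [-0.001, -0.001, -1.0]]
ft_force: [0.7, -0.0, 0.1]
width: 0.686
finger_force: 0.0
[0.0005, -0.0005, 0.0708] [-0.001, 0.001, -0.004]
yaw -10.2 pos [ 0.4687 -0.1336  0.0898] t 6.2167 w 64.5 F 0.0 [ 0.7 -0.   0.1]
```

```bash
python3 -m crank '[{"offset":[0.0005,-0.0005,0.04],"rotation":[0,0,0],"claw":80},{"offset":[0.0005,-0.0005,0.0705],"rotation":[0,0,0],"claw":80},{"offset":[0.0005,-0.0005,0.0705],"rotation":[0,0,0],"claw":255},{"offset":[0.0005,-0.0005,0.0705],"rotation":[0,0,0],"claw":255},{"offset":[0.0005,-0.0005,0.0705],"rotation":[0,0,0],"claw":255},{"offset":[0.0005,-0.0005,0.0705],"rotation":[0,0,0],"claw":255},{"offset":[0.0005,-0.0005,0.0705],"rotation":[0,0,0],"claw":255},{"offset":[0.0005,-0.0005,0.0705],"rotation":[0,0,0],"claw":255},{"offset":[0.0005,-0.0005,0.0705],"rotation":[0,0,0],"claw":255},{"offset":[0.0005,-0.0005,0.03],"rotation":[0,0,0],"claw":255},{"offset":[0.0005,-0.0005,-0.01],"rotation":[0,0,0],"claw":255},{"offset":[0.0005,-0.0005,-0.04],"rotation":[0,0,0],"claw":255},{"offset":[0.0743,-0.2131,-0.04],"rotation":[0,0,0],"claw":255},{"offset":[0.0743,-0.2131,-0.04],"rotation":[0,0,0],"claw":255},{"offset":[0.0743,-0.2131,-0.04],"rotation":[0,0,0],"claw":255},{"offset":[0.0743,-0.2131,-0.04],"rotation":[0,0,0],"claw":255},{"offset":[0.0743,-0.2131,-0.04],"rotation":[0,0,0],"claw":255},{"offset":[0.0743,-0.2131,-0.04],"rotation":[0,0,0],"claw":255},{"offset":[0.0743,-0.2131,-0.04],"rotation":[0,0,0],"claw":255},{"offset":[0.0743,-0.2131,-0.04],"rotation":[0,0,0],"claw":255}]'; python3 go.py .5796 .0630 .077 -10 .4648 -.2192 .13 13 .4648 -.2192 .09 13
```

```text
clock: 7.88
tool_pos: [0.5796, 0.0638, 0.1295]
ee_rot: [[0.985, -0.174, -0.0], [-0.174, -0.985, -0.0], [-0.0, 0.0, -1.0]]
ft_force: [0.2, -0.3, -0.7]
width: 0.296
finger_force: 20.0
[0.0002, 0.0007, 0.0525] [0.0, 0.0, -0.0]
[-0.0638, 0.2986, -0.0004] [0.0, 0.0, -0.402]
[-0.0638, 0.2986, 0.0396] [0.0, 0.0, -0.402]
yaw -10.0 pos [0.5796 0.0638 0.1295] t 7.8833 w 27.8 F 20.0 [ 0.2 -0.3 -0.7]
```

```bash
python3 -m crank '[{"offset":[0,0.001,0.03],"rotation":[0,0,0],"claw":255},{"offset":[0,0.001,0.052],"rotation":[0,0,0],"claw":255},{"offset":[0,0.001,0.052],"rotation":[0,0,0],"claw":255},{"offset":[0,0.001,0.052],"rotation":[0,0,0],"claw":130},{"offset":[0,0.001,0.052],"rotation":[0,0,0],"claw":130},{"offset":[0,0.001,0.052],"rotation":[0,0,0],"claw":130},{"offset":[0,0.001,0.02],"rotation":[0,0,0],"claw":130},{"offset":[0,0.001,0.0],"rotation":[0,0,0],"claw":100},{"offset":[-0.0638,0.2986,0.0],"rotation":[0,0,-0.402],"claw":80},{"offset":[-0.0638,0.2986,0.0],"rotation":[0,0,-0.402],"claw":80},{"offset":[-0.0638,0.2986,0.0],"rotation":[0,0,-0.402],"claw":80},{"offset":[-0.0638,0.2986,0.0],"rotation":[0,0,-0.402],"claw":80},{"offset":[-0.0638,0.2986,0.0],"rotation":[0,0,-0.402],"claw":80},{"offset":[-0.0638,0.2986,0.0],"rotation":[0,0,-0.402],"claw":80},{"offset":[-0.0638,0.2986,0.02],"rotation":[0,0,-0.402],"claw":80},{"offset":[-0.0638,0.2986,0.04],"rotation":[0,0,-0.402],"claw":80},{"offset":[-0.0638,0.2986,0.04],"rotation":[0,0,-0.402],"claw":80},{"offset":[-0.0638,0.2986,0.04],"rotation":[0,0,-0.402],"claw":80}]'; python3 go.py .4648 -.2192 .019 13 .4648 -.2192 .13 13 .5334 .1842 .13 13
```

```text
clock: 9.38
tool_pos: [0.4636, -0.2206, 0.0897]
ee_rot: [[0.976, 0.22, -0.001], [0.22, -0.976, 0.0], [-0.001, -0.001, -1.0]]
ft_force: [-0.2, 0.2, 0.0]
width: 0.688
finger_force: 0.0
[0.0016, -0.001, 0.0707] [-0.001, 0.001, -0.005]
[0.0015, -0.0011, -0.0403] [-0.001, 0.001, -0.005]
[0.1571, -0.3795, -0.0401] [-0.001, 0.001, -0.005]
yaw 12.7 pos [ 0.4636 -0.2206  0.0897] t 9.3833 w 64.6 F 0.0 [-0.2  0.2  0. ]
```

```bash
python3 -m crank '[{"offset":[0.0016,-0.001,0.04],"rotation":[0,0,0],"claw":80},{"offset":[0.0016,-0.001,0.0705],"rotation":[0,0,0],"claw":80},{"offset":[0.0016,-0.001,0.0705],"rotation":[0,0,0],"claw":255},{"offset":[0.0016,-0.001,0.0705],"rotation":[0,0,0],"claw":255},{"offset":[0.0016,-0.001,0.0705],"rotation":[0,0,0],"claw":255},{"offset":[0.0016,-0.001,0.0705],"rotation":[0,0,0],"claw":255},{"offset":[0.0016,-0.001,0.0705],"rotation":[0,0,0],"claw":255},{"offset":[0.0016,-0.001,0.0705],"rotation":[0,0,0],"claw":255},{"offset":[0.0016,-0.001,0.0705],"rotation":[0,0,0],"claw":255},{"offset":[0.0016,-0.001,0.03],"rotation":[0,0,0],"claw":255},{"offset":[0.0016,-0.001,-0.01],"rotation":[0,0,0],"claw":255},{"offset":[0.0016,-0.001,-0.045],"rotation":[0,0,0],"claw":255},{"offset":[0.157,-0.3795,-0.045],"rotation":[0,0,0],"claw":255},{"offset":[0.157,-0.3795,-0.045],"rotation":[0,0,0],"claw":255},{"offset":[0.157,-0.3795,-0.045],"rotation":[0,0,0],"claw":255},{"offset":[0.157,-0.3795,-0.045],"rotation":[0,0,0],"claw":255},{"offset":[0.157,-0.3795,-0.045],"rotation":[0,0,0],"claw":255},{"offset":[0.157,-0.3795,-0.045],"rotation":[0,0,0],"claw":255},{"offset":[0.157,-0.3795,-0.045],"rotation":[0,0,0],"claw":255}]'; python3 go.py .5334 .1842 .13 13 .5334 .1842 .077 13  .4848 -.3263 .13 23
```

```text
clock: 10.97
tool_pos: [0.5135, 0.0713, 0.135]
ee_rot: [[0.975, 0.223, 0.001], [0.223, -0.975, 0.0], [0.001, -0.0, -1.0]]
ft_force: [1.4, -0.2, -0.3]
width: 0.297
finger_force: 20.0
[0.0446, -0.1056, 0.0051] [-0.0, -0.001, -0.002]
[0.0445, -0.1056, 0.0581] [-0.0, -0.001, -0.002]
[-0.1165, 0.3813, 0.0049] [-0.0, -0.001, -0.177]
yaw 12.9 pos [0.5135 0.0713 0.135 ] t 10.9667 w 27.9 F 20.0 [ 1.4 -0.2 -0.3]
```

```bash
python3 -m crank '[{"offset":[0.04,-0.095,0],"rotation":[0,0,0],"claw":255},{"offset":[0.04,-0.095,0],"rotation":[0,0,0],"claw":255},{"offset":[0.04,-0.095,0],"rotation":[0,0,0],"claw":255},{"offset":[0.04,-0.095,0],"rotation":[0,0,0],"claw":255},{"offset":[0.04,-0.095,0],"rotation":[0,0,0],"claw":255},{"offset":[0.04,-0.095,0],"rotation":[0,0,0],"claw":255}]' >/dev/null; python3 go.py .5334 .1842 .077 13  .4848 -.3263 .13 23
```

```text
[0.0056, -0.0142, 0.0576] [0.001, 0.001, -0.003]
[-0.1549, 0.4729, 0.0052] [0.001, 0.001, -0.178]
yaw 12.8 pos [0.5311 0.1692 0.1347] t 11.4667 w 27.7 F 20.0 [ 0.4 -1.2 -1.1]
```

```bash
python3 -m crank '[{"offset":[0.0056,-0.0142,0.015],"rotation":[0,0,0],"claw":255},{"offset":[0.0056,-0.0142,0.04],"rotation":[0,0,0],"claw":255},{"offset":[0.0056,-0.0142,0.0575],"rotation":[0,0,0],"claw":255},{"offset":[0.0056,-0.0142,0.0575],"rotation":[0,0,0],"claw":255},{"offset":[0.0056,-0.0142,0.0575],"rotation":[0,0,0],"claw":130},{"offset":[0.0056,-0.0142,0.0575],"rotation":[0,0,0],"claw":130},{"offset":[0.0056,-0.0142,0.0575],"rotation":[0,0,0],"claw":130},{"offset":[0.0056,-0.0142,0.03],"rotation":[0,0,0],"claw":130},{"offset":[0.0056,-0.0142,0.0],"rotation":[0,0,0],"claw":100},{"offset":[-0.1549,0.4729,0.0],"rotation":[0,0,-0.178],"claw":80},{"offset":[-0.1549,0.4729,0.0],"rotation":[0,0,-0.178],"claw":80},{"offset":[-0.1549,0.4729,0.0],"rotation":[0,0,-0.178],"claw":80},{"offset":[-0.1549,0.4729,0.0],"rotation":[0,0,-0.178],"claw":80},{"offset":[-0.1549,0.4729,0.0],"rotation":[0,0,-0.178],"claw":80},{"offset":[-0.1549,0.4729,0.0],"rotation":[0,0,-0.178],"claw":80},{"offset":[-0.1549,0.4729,0.0],"rotation":[0,0,-0.178],"claw":80},{"offset":[-0.1549,0.4729,0.0],"rotation":[0,0,-0.178],"claw":80},{"offset":[-0.1549,0.4729,0.0],"rotation":[0,0,-0.178],"claw":80},{"offset":[-0.1549,0.4729,0.0],"rotation":[0,0,-0.178],"claw":80}]' >/dev/null; python3 -m crank '[{"offset":[0,0,0],"rotation":[0,0,0],"claw":80}]'; python3 go.py .4848 -.3263 .019 23
```

```text
clock: 13.13
tool_pos: [0.4927, -0.2411, 0.1364]
ee_rot: [[0.925, 0.379, 0.003], [0.379, -0.925, -0.009], [-0.001, 0.009, -1.0]]
ft_force: [-0.1, -1.7, -0.4]
width: 0.689
finger_force: 0.0
[-0.0395, 0.0748, 0.1182] [0.009, 0.001, -0.013]
yaw 22.3 pos [ 0.4927 -0.2411  0.1364] t 13.1333 w 64.8 F 0.0 [-0.1 -1.7 -0.4]
```

```bash
python3 -m crank '[{"offset":[-0.0395,0.0748,0.02],"rotation":[0.009,0,-0.013],"claw":80},{"offset":[-0.0395,0.0748,0.03],"rotation":[0.009,0,-0.013],"claw":80},{"offset":[-0.0395,0.0748,0.05],"rotation":[0.009,0,-0.013],"claw":80},{"offset":[-0.0395,0.0748,0.05],"rotation":[0.009,0,-0.013],"claw":80},{"offset":[-0.0395,0.0748,0.05],"rotation":[0.009,0,-0.013],"claw":80}]' >/dev/null;  python3 go.py .4848 -.3263 .019 23 .4848 -.3263 .13 23 .5911 .1784 .13 23
```

```text
[-0.0073, 0.0122, 0.0653] [-0.011, 0.001, 0.013]
[-0.0074, 0.011, -0.0457] [-0.011, 0.001, 0.013]
[0.2931, -0.4081, -0.0414] [-0.011, 0.001, 0.013]
yaw 23.7 pos [ 0.4869 -0.3128  0.0844] t 13.55 w 64.7 F 0.0 [ 0.1 -0.2 -0. ]
```

```bash
python3 -m crank '[{"offset":[-0.0073,0.0118,0.01],"rotation":[-0.011,0,0.013],"claw":80},{"offset":[-0.0073,0.0118,0.03],"rotation":[-0.011,0,0.013],"claw":80},{"offset":[-0.0073,0.0122,0.0653],"rotation":[-0.011,0,0.013],"claw":80},{"offset":[-0.0073,0.0122,0.0653],"rotation":[-0.011,0,0.013],"claw":80},{"offset":[-0.0073,0.0122,0.0653],"rotation":[-0.011,0,0.013],"claw":255},{"offset":[-0.0073,0.0122,0.0653],"rotation":[-0.011,0,0.013],"claw":255},{"offset":[-0.0073,0.0122,0.0653],"rotation":[-0.011,0,0.013],"claw":255},{"offset":[-0.0073,0.0122,0.0653],"rotation":[-0.011,0,0.013],"claw":255},{"offset":[-0.0073,0.0122,0.0653],"rotation":[-0.011,0,0.013],"claw":255},{"offset":[-0.0073,0.0122,0.0653],"rotation":[-0.011,0,0.013],"claw":255},{"offset":[-0.0073,0.0122,0.0653],"rotation":[-0.011,0,0.013],"claw":255},{"offset":[-0.0073,0.0122,0.03],"rotation":[-0.011,0,0.013],"claw":255},{"offset":[-0.0073,0.0122,-0.01],"rotation":[-0.011,0,0.013],"claw":255},{"offset":[-0.0073,0.0122,-0.046],"rotation":[-0.011,0,0.013],"claw":255},{"offset":[-0.0073,0.0122,-0.046],"rotation":[-0.011,0,0.013],"claw":255},{"offset":[-0.0073,0.0122,-0.046],"rotation":[-0.011,0,0.013],"claw":255}]';  python3 go.py .5911 .1784 .135 23
```

```text
clock: 14.88
tool_pos: [0.4875, -0.3287, 0.1325]
ee_rot: [[0.92, 0.392, 0.005], [0.392, -0.92, -0.004], [0.003, 0.006, -1.0]]
ft_force: [-0.6, -0.7, -1.5]
width: 0.299
finger_force: 20.0
[0.2941, -0.4259, -0.0041] [0.006, -0.003, 0.001]
yaw 23.1 pos [ 0.4875 -0.3287  0.1325] t 14.8833 w 28.2 F 20.0 [-0.6 -0.7 -1.5]
```

```bash
python3 -m crank '[{"offset":[0.294,-0.426,-0.004],"rotation":[0.006,-0.003,0],"claw":255},{"offset":[0.294,-0.426,-0.004],"rotation":[0.006,-0.003,0],"claw":255},{"offset":[0.294,-0.426,-0.004],"rotation":[0.006,-0.003,0],"claw":255},{"offset":[0.294,-0.426,-0.004],"rotation":[0.006,-0.003,0],"claw":255},{"offset":[0.294,-0.426,-0.004],"rotation":[0.006,-0.003,0],"claw":255},{"offset":[0.294,-0.426,-0.004],"rotation":[0.006,-0.003,0],"claw":255},{"offset":[0.294,-0.426,-0.004],"rotation":[0.006,-0.003,0],"claw":255},{"offset":[0.294,-0.426,-0.004],"rotation":[0.006,-0.003,0],"claw":255},{"offset":[0.294,-0.426,-0.004],"rotation":[0.006,-0.003,0],"claw":255},{"offset":[0.294,-0.426,-0.004],"rotation":[0.006,-0.003,0],"claw":255},{"offset":[0.294,-0.426,-0.004],"rotation":[0.006,-0.003,0],"claw":255},{"offset":[0.294,-0.426,-0.004],"rotation":[0.006,-0.003,0],"claw":255},{"offset":[0.294,-0.426,-0.004],"rotation":[0.006,-0.003,0],"claw":255},{"offset":[0.294,-0.426,-0.004],"rotation":[0.006,-0.003,0],"claw":255},{"offset":[0.294,-0.426,-0.004],"rotation":[0.006,-0.003,0],"claw":255},{"offset":[0.294,-0.426,-0.004],"rotation":[0.006,-0.003,0],"claw":255},{"offset":[0.294,-0.426,-0.004],"rotation":[0.006,-0.003,0],"claw":255}]';  python3 go.py .5911 .1784 .077 23
```

```text
clock: 16.3
tool_pos: [0.5891, 0.1768, 0.1328]
ee_rot: [[0.921, 0.389, -0.006], [0.389, -0.921, 0.001], [-0.005, -0.003, -1.0]]
ft_force: [-0.6, -0.4, -0.7]
width: 0.298
finger_force: 20.0
[0.0027, -0.0005, 0.0558] [-0.003, 0.005, -0.002]
yaw 22.9 pos [0.5891 0.1768 0.1328] t 16.3 w 28.0 F 20.0 [-0.6 -0.4 -0.7]
```

```bash
python3 -m crank '[{"offset":[0.0027,-0.0005,0.03],"rotation":[-0.003,0.005,0],"claw":255},{"offset":[0.0027,-0.0005,0.0555],"rotation":[-0.003,0.005,0],"claw":255},{"offset":[0.0027,-0.0005,0.0555],"rotation":[-0.003,0.005,0],"claw":255},{"offset":[0.0027,-0.0005,0.0555],"rotation":[-0.003,0.005,0],"claw":130},{"offset":[0.0027,-0.0005,0.0555],"rotation":[-0.003,0.005,0],"claw":130},{"offset":[0.0027,-0.0005,0.0555],"rotation":[-0.003,0.005,0],"claw":130},{"offset":[0.0027,-0.0005,0.02],"rotation":[-0.003,0.005,0],"claw":130},{"offset":[0.0027,-0.0005,0.0],"rotation":[-0.003,0.005,0],"claw":100},{"offset":[-0.061,0.199,-0.197],"rotation":[0,0,0.489],"claw":100},{"offset":[-0.061,0.199,-0.197],"rotation":[0,0,0.489],"claw":100},{"offset":[-0.061,0.199,-0.197],"rotation":[0,0,0.489],"claw":100},{"offset":[-0.061,0.199,-0.197],"rotation":[0,0,0.489],"claw":100},{"offset":[-0.061,0.199,-0.197],"rotation":[0,0,0.489],"claw":100},{"offset":[-0.061,0.199,-0.197],"rotation":[0,0,0.489],"claw":100},{"offset":[-0.061,0.199,-0.197],"rotation":[0,0,0.489],"claw":100},{"offset":[-0.061,0.199,-0.197],"rotation":[0,0,0.489],"claw":100},{"offset":[-0.061,0.199,-0.197],"rotation":[0,0,0.489],"claw":100},{"offset":[-0.061,0.199,-0.197],"rotation":[0,0,0.489],"claw":100}]'; python3 - <<'E'
from h import *
r=shot('wrist','w3.png')
im=cv2.imread('pics/w3.png'); cv2.imwrite('pics/w3b.png',cv2.resize(im,(784,588),interpolation=cv2.INTER_CUBIC))
np.savez('w3.npz',mtx=r['mtx'],origin=r['origin'],attitude=r['attitude'])
E
```

```text
clock: 17.8
tool_pos: [0.6121, -0.0271, 0.3303]
ee_rot: [[0.996, -0.086, -0.004], [-0.086, -0.996, 0.004], [-0.004, -0.004, -1.0]]
ft_force: [-0.9, 0.1, -0.7]
width: 0.604
finger_force: 0.0
```

View pics/w3b.png

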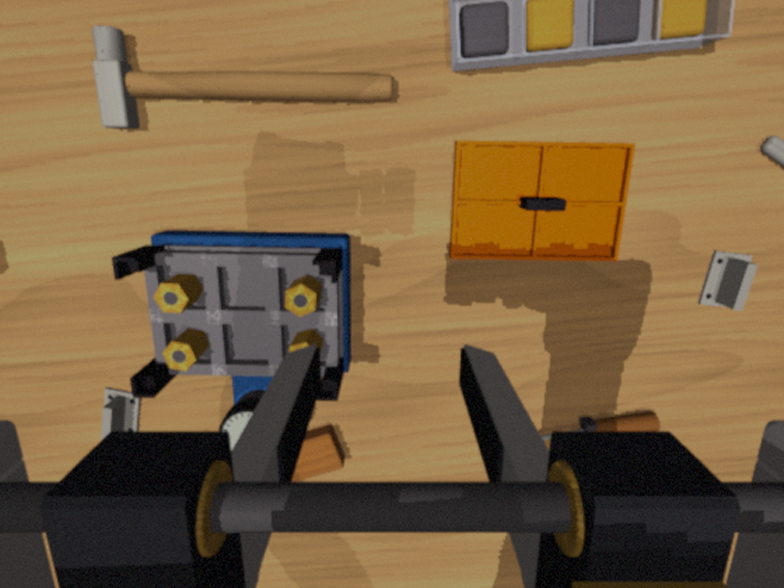

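The spacers stand in their four corner pockets. The divider's rim corners are at (456,141), (634,144), (618,260) and (451,259), and the tab is at (543,203).

```bash
python3 - <<'E'
from h import *
r=dict(np.load('w3.npz'))
P=np.array([pix2w(r,u/1.4,v/1.4,.012)[:2] for u,v in((456,141),(634,144),(619,260),(451,259))])
c=P.mean(0); print(P.round(4),'c',c.round(4),[np.linalg.norm(P[i]-P[(i+1)%4]).round(4) for i in range(4)])
e=P[0]-P[1]+P[3]-P[2]; print('yaw',np.degrees(np.arctan2(-e[0],e[1])),'tab',pix2w(r,543/1.4,203/1.4,.034).round(4))
E
python3 go.py .6325 -.1825 .10 -5.2 .6325 -.1825 .018 -5.2
```

```text
[[ 0.7037 -0.0996]
 [ 0.6857 -0.2763]
 [ 0.5681 -0.2674]
 [ 0.5843 -0.0888]] c [ 0.6354 -0.183 ] [np.float64(0.1776), np.float64(0.1179), np.float64(0.1793), np.float64(0.1198)]
yaw -5.51756468593198 tab [ 0.6377 -0.1795  0.034 ]
[0.0351, 0.1548, 0.2287] [-0.004, 0.006, 0.006]
[0.0356, 0.1551, 0.3107] [-0.004, 0.006, 0.006]
yaw -4.8 pos [ 0.6118 -0.0263  0.3294] t 17.85 w 57.3 F 0.0 [ 0.2  0.5 -0.9]
```

```bash
python3 go.py .6354 -.183 .08 84.5
```

```text
[0.0382, 0.1551, 0.2487] [-0.007, 0.002, -1.559]
yaw -4.8 pos [ 0.6118 -0.0263  0.3294] t 17.85 w 57.3 F 0.0 [ 0.2  0.5 -0.9]
```

```bash
python3 -m crank '[{"offset":[0.038,0.155,0.2],"rotation":[0,0,-1.559],"claw":100},{"offset":[0.038,0.155,0.2],"rotation":[0,0,-1.559],"claw":100},{"offset":[0.038,0.155,0.2],"rotation":[0,0,-1.559],"claw":100},{"offset":[0.038,0.155,0.2],"rotation":[0,0,-1.559],"claw":100},{"offset":[0.038,0.155,0.2],"rotation":[0,0,-1.559],"claw":100},{"offset":[0.038,0.155,0.2],"rotation":[0,0,-1.559],"claw":100},{"offset":[0.038,0.155,0.2],"rotation":[0,0,-1.559],"claw":100},{"offset":[0.038,0.155,0.2],"rotation":[0,0,-1.559],"claw":100},{"offset":[0.038,0.155,0.2],"rotation":[0,0,-1.559],"claw":100},{"offset":[0.038,0.155,0.2],"rotation":[0,0,-1.559],"claw":100},{"offset":[0.038,0.155,0.2],"rotation":[0,0,-1.559],"claw":140},{"offset":[0.038,0.155,0.22],"rotation":[0,0,-1.559],"claw":140},{"offset":[0.038,0.155,0.248],"rotation":[0,0,-1.559],"claw":140},{"offset":[0.038,0.155,0.248],"rotation":[0,0,-1.559],"claw":140},{"offset":[0.038,0.155,0.248],"rotation":[0,0,-1.559],"claw":140},{"offset":[0.038,0.155,0.248],"rotation":[0,0,-1.559],"claw":140},{"offset":[0.038,0.155,0.248],"rotation":[0,0,-1.559],"claw":140},{"offset":[0.038,0.155,0.248],"rotation":[0,0,-1.559],"claw":140}]'; python3 go.py .6354 -.183 .016 84.5; python3 -c "
from h import *
print(bot.sense()['qpos'].round())
shot('wrist','w4.png')"
```

```text
clock: 19.35
tool_pos: [0.6369, -0.185, 0.0828]
ee_rot: [[0.098, 0.995, -0.002], [0.995, -0.098, 0.002], [0.002, -0.002, -1.0]]
ft_force: [-0.6, -0.1, -0.6]
width: 0.45
finger_force: 0.0
[0.0018, -0.0015, 0.0668] [-0.002, -0.002, -0.002]
yaw 84.4 pos [ 0.6369 -0.185   0.0828] t 19.35 w 42.3 F 0.0 [-0.6 -0.1 -0.6]
[13. 45.  1. 90. -1. 45.  9.]
```

View pics/w4.png

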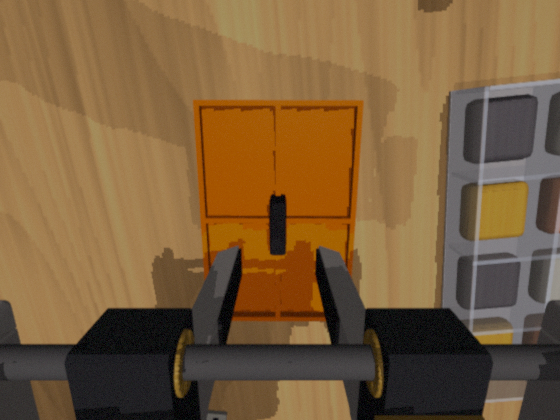

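```bash
python3 -c "
from h import *
r=shot('wrist')
for v in (195,225,255): print(pix2w(r,278,v,.034).round(4))
for u,v in((195,102),(363,102)): print(pix2w(r,u,v,.012).round(4))"; python3 -m crank '[{"offset":[0.0018,-0.0015,0.03],"rotation":[0,0,0],"claw":140},{"offset":[0.0018,-0.0015,0.0665],"rotation":[0,0,0],"claw":140},{"offset":[0.0018,-0.0015,0.0665],"rotation":[0,0,0],"claw":140},{"offset":[0.0018,-0.0015,0.0665],"rotation":[0,0,0],"claw":255},{"offset":[0.0018,-0.0015,0.0665],"rotation":[0,0,0],"claw":255},{"offset":[0.0018,-0.0015,0.0665],"rotation":[0,0,0],"claw":255},{"offset":[0.0018,-0.0015,0.0665],"rotation":[0,0,0],"claw":255},{"offset":[0.0018,-0.0015,0.0665],"rotation":[0,0,0],"claw":255},{"offset":[0.0018,-0.0015,0.0665],"rotation":[0,0,0],"claw":255},{"offset":[0.0018,-0.0015,0.0665],"rotation":[0,0,0],"claw":255},{"offset":[0.0018,-0.0015,0.0665],"rotation":[0,0,0],"claw":255}]' 35; python3 go.py .5565 .1236 .17 84.26
```

```text
[ 0.6391 -0.157   0.034 ]
[ 0.6369 -0.1787  0.034 ]
[ 0.6347 -0.2016  0.034 ]
[ 0.5869 -0.0896  0.012 ]
[ 0.7046 -0.1011  0.012 ]
clock: 20.37
tool_pos: [0.6347, -0.1832, 0.0156]
ee_rot: [[0.098, 0.995, -0.003], [0.995, -0.098, 0.002], [0.002, -0.003, -1.0]]
ft_force: [-0.6, 1.0, 3.8]
width: 0.123
finger_force: 35.0
[0.2979, -0.1084, -0.1535] [-0.003, -0.002, 0.002]
yaw 84.4 pos [ 0.6347 -0.1832  0.0156] t 20.3667 w 11.6 F 35.0 [-0.6  1.   3.8]
```

```bash
python3 -m crank '[{"offset":[0,0,-0.02],"rotation":[0,0,0],"claw":255},{"offset":[0,0,-0.05],"rotation":[0,0,0],"claw":255},{"offset":[0,0,-0.09],"rotation":[0,0,0],"claw":255},{"offset":[0,0,-0.13],"rotation":[0,0,0],"claw":255},{"offset":[0,0,-0.154],"rotation":[0,0,0],"claw":255},{"offset":[0.298,-0.1084,-0.154],"rotation":[0,0,0],"claw":255},{"offset":[0.298,-0.1084,-0.154],"rotation":[0,0,0],"claw":255},{"offset":[0.298,-0.1084,-0.154],"rotation":[0,0,0],"claw":255},{"offset":[0.298,-0.1084,-0.154],"rotation":[0,0,0],"claw":255},{"offset":[0.298,-0.1084,-0.154],"rotation":[0,0,0],"claw":255},{"offset":[0.298,-0.1084,-0.154],"rotation":[0,0,0],"claw":255},{"offset":[0.298,-0.1084,-0.154],"rotation":[0,0,0],"claw":255},{"offset":[0.298,-0.1084,-0.154],"rotation":[0,0,0],"claw":255},{"offset":[0.298,-0.1084,-0.154],"rotation":[0,0,0],"claw":255},{"offset":[0.298,-0.1084,-0.154],"rotation":[0,0,0],"claw":255},{"offset":[0.298,-0.1084,-0.154],"rotation":[0,0,0],"claw":255},{"offset":[0.298,-0.1084,-0.154],"rotation":[0,0,0],"claw":255}]'; python3 go.py .5565 .1236 .122 84.26;  python3 - <<'E'
from h import *
r=shot('wrist','w5.png')
im=cv2.imread('pics/w5.png'); cv2.imwrite('pics/w5b.png',cv2.resize(im[:300],(784,420),interpolation=cv2.INTER_CUBIC))
np.savez('w5.npz',mtx=r['mtx'],origin=r['origin'],attitude=r['attitude'])
E
```

```text
clock: 21.78
tool_pos: [0.5565, 0.1216, 0.1698]
ee_rot: [[0.101, 0.995, -0.004], [0.995, -0.101, 0.001], [0.001, -0.005, -1.0]]
ft_force: [-0.8, -0.4, -0.7]
width: 0.125
finger_force: 35.0
[0.002, 0.0, 0.0478] [-0.005, -0.001, -0.001]
yaw 84.2 pos [0.5565 0.1216 0.1698] t 21.7833 w 11.7 F 35.0 [-0.8 -0.4 -0.7]
```

View pics/w5b.png

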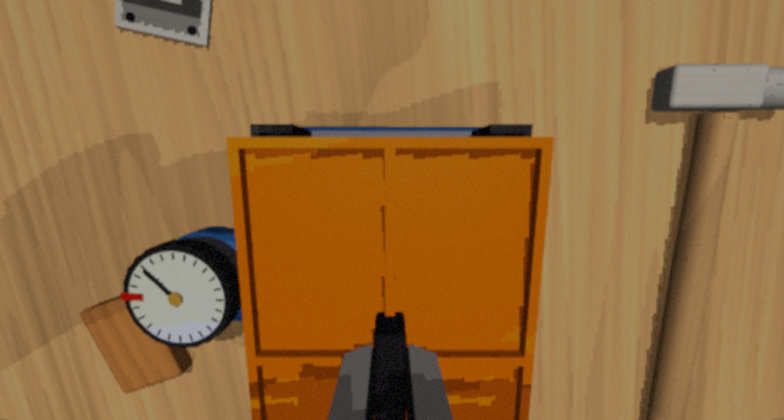

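```bash
python3 - <<'E'
from h import *
r=dict(np.load('w5.npz'))
c,s=np.cos(-.1002),np.sin(-.1002)
def B(u,v,z):
    p=pix2w(r,u/1.4,v/1.4,z); d=p[:2]-[.5565,.1236]; return (np.array([c*d[0]+s*d[1],-s*d[0]+c*d[1]])).round(4)
print('div far rim in box frame',B(228,138,.166),B(551,138,.166)); print('guides',B(251,125,.110),B(531,125,.110))
E
```

```text
div far rim in box frame [-0.0595  0.0876] [0.0593 0.0876]
guides [-0.0663  0.0959] [0.067  0.0958]
```

```bash
python3 -m crank '[{"offset":[0.0016,0,0.015],"rotation":[-0.004,0,0],"claw":255},{"offset":[0.0016,0,0.03],"rotation":[-0.004,0,0],"claw":255},{"offset":[0.0016,0,0.038],"rotation":[-0.004,0,0],"claw":255},{"offset":[0.0016,0,0.043],"rotation":[-0.004,0,0],"claw":255},{"offset":[0.0016,0,0.048],"rotation":[-0.004,0,0],"claw":255},{"offset":[0.0016,0,0.052],"rotation":[-0.004,0,0],"claw":255},{"offset":[0.0016,0,0.0555],"rotation":[-0.004,0,0],"claw":255},{"offset":[0.0016,0,0.0555],"rotation":[-0.004,0,0],"claw":255},{"offset":[0.0016,0,0.0555],"rotation":[-0.004,0,0],"claw":255}]'; python3 go.py .5565 .1236 .116 84.26
```

```text
clock: 22.58
tool_pos: [0.5563, 0.1255, 0.1147]
ee_rot: [[0.098, 0.995, -0.0], [0.995, -0.098, 0.002], [0.002, -0.0, -1.0]]
ft_force: [-0.1, -0.2, -0.7]
width: 0.12
finger_force: 35.0
[-0.0019, 0.0004, -0.0013] [-0.0, -0.002, 0.002]
yaw 84.4 pos [0.5563 0.1255 0.1147] t 22.5833 w 11.3 F 35.0 [-0.1 -0.2 -0.7]
```

```bash
python3 -m crank '[{"offset":[-0.0015,0,0],"rotation":[0,0,0],"claw":255},{"offset":[-0.0015,0,0.002],"rotation":[0,0,0],"claw":255},{"offset":[-0.0015,0,0.002],"rotation":[0,0,0],"claw":255},{"offset":[-0.0015,0,0.002],"rotation":[0,0,0],"claw":255}]'; python3 go.py .5565 .1236 .116 84.26
```

```text
clock: 22.92
tool_pos: [0.5566, 0.1238, 0.113]
ee_rot: [[0.098, 0.995, 0.001], [0.995, -0.098, 0.002], [0.002, 0.001, -1.0]]
ft_force: [0.7, -1.1, 0.5]
width: 0.125
finger_force: 35.0
[-0.0002, -0.0, -0.003] [0.001, -0.002, 0.002]
yaw 84.4 pos [0.5566 0.1238 0.113 ] t 22.9167 w 11.7 F 35.0 [ 0.7 -1.1  0.5]
```

```bash
python3 -m crank '[{"offset":[0,0,0],"rotation":[0,0,0],"claw":160},{"offset":[0,0,0],"rotation":[0,0,0],"claw":160},{"offset":[0,0,0],"rotation":[0,0,0],"claw":160},{"offset":[0,0,0],"rotation":[0,0,0],"claw":160},{"offset":[0,0,-0.02],"rotation":[0,0,0],"claw":160},{"offset":[0,0,-0.05],"rotation":[0,0,0],"claw":160},{"offset":[0.06,-0.05,-0.15],"rotation":[0,0,0],"claw":130},{"offset":[0.06,-0.05,-0.15],"rotation":[0,0,0],"claw":130},{"offset":[0.06,-0.05,-0.15],"rotation":[0,0,0],"claw":130},{"offset":[0.06,-0.05,-0.15],"rotation":[0,0,0],"claw":130},{"offset":[0.06,-0.05,-0.15],"rotation":[0,0,0],"claw":130},{"offset":[0.06,-0.05,-0.15],"rotation":[0,0,0],"claw":130}]';   python3 - <<'E'
from h import *
r=shot('wrist','w6.png')
im=cv2.imread('pics/w6.png'); cv2.imwrite('pics/w6b.png',cv2.resize(im,(784,588),interpolation=cv2.INTER_CUBIC))
np.savez('w6.npz',mtx=r['mtx'],origin=r['origin'],attitude=r['attitude'])
E
```

```text
clock: 23.92
tool_pos: [0.512, 0.1876, 0.2623]
ee_rot: [[0.098, 0.995, -0.0], [0.995, -0.098, 0.001], [0.001, -0.001, -1.0]]
ft_force: [-0.0, -0.4, -0.9]
width: 0.488
finger_force: 0.0
```

View pics/w6b.png

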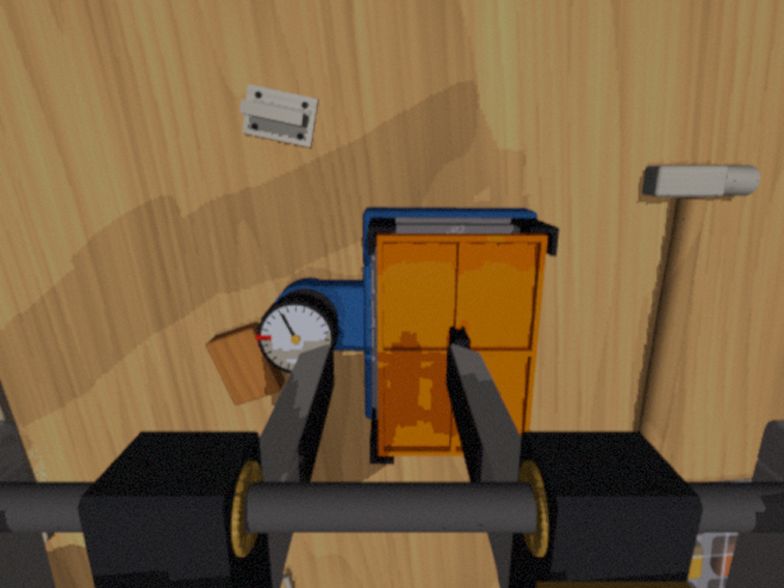

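```bash
python3 - <<'E'
from h import *
r=dict(np.load('w6.npz'))
c,s=np.cos(-.1002),np.sin(-.1002)
def B(u,v,z):
    p=pix2w(r,u/1.4,v/1.4,z); d=p[:2]-[.5565,.1236]; return (np.array([c*d[0]+s*d[1],-s*d[0]+c*d[1]])).round(4)
for z in(.110,.116): print('div corners',B(377,237,z),B(547,237,z),B(378,453,z))
P=np.array([pix2w(r,u/1.4,v/1.4,.004)[:2] for u,v in((249,85),(318,97),(311,147),(243,137))])
print('base',P.mean(0).round(4),[np.linalg.norm(P[i]-P[(i+1)%4]).round(4) for i in range(4)])
for e in(P[1]-P[0],P[2]-P[3]): print('long axis angle',np.degrees(np.arctan2(e[1],e[0])))
W=np.array([pix2w(r,u/1.4,v/1.4,.034)[:2] for u,v in((243,98),(303,109),(303,125),(241,114))]);print('web',W.mean(0).round(4),[np.linalg.norm(W[i]-W[(i+1)%4]).round(4) for i in range(4)])
E
python3 go.py .425 .309 .1 -17
```

```text
div corners [-0.0599  0.089 ] [0.0597 0.0893] [-0.0599 -0.0857]
div corners [-0.0597  0.09  ] [0.0577 0.0903] [-0.0598 -0.0817]
base [0.4289 0.3141] [np.float64(0.0592), np.float64(0.0416), np.float64(0.0598), np.float64(0.0429)]
long axis angle -14.836352148015969
long axis angle -13.640571513071896
web [0.4296 0.3156] [np.float64(0.0483), np.float64(0.0121), np.float64(0.0503), np.float64(0.0123)]
[0.1128, -0.0982, 0.1618] [-0.002, 0.002, 1.768]
yaw 84.3 pos [0.5118 0.1869 0.2616] t 23.9667 w 46.4 F 0.0 [ 0.3 -0.5 -0.5]
```

```bash
python3 -m crank '[{"offset":[0.119,-0.0947,0.1],"rotation":[0,0,-1.422],"claw":130},{"offset":[0.119,-0.0947,0.1],"rotation":[0,0,-1.422],"claw":130},{"offset":[0.119,-0.0947,0.1],"rotation":[0,0,-1.422],"claw":130},{"offset":[0.119,-0.0947,0.1],"rotation":[0,0,-1.422],"claw":130},{"offset":[0.119,-0.0947,0.1],"rotation":[0,0,-1.422],"claw":130},{"offset":[0.119,-0.0947,0.1],"rotation":[0,0,-1.422],"claw":130},{"offset":[0.119,-0.0947,0.1],"rotation":[0,0,-1.422],"claw":130},{"offset":[0.119,-0.0947,0.1],"rotation":[0,0,-1.422],"claw":130},{"offset":[0.119,-0.0947,0.12],"rotation":[0,0,-1.422],"claw":130},{"offset":[0.119,-0.0947,0.14],"rotation":[0,0,-1.422],"claw":130},{"offset":[0.119,-0.0947,0.16],"rotation":[0,0,-1.422],"claw":130},{"offset":[0.119,-0.0947,0.18],"rotation":[0,0,-1.422],"claw":130},{"offset":[0.119,-0.0947,0.18],"rotation":[0,0,-1.422],"claw":130},{"offset":[0.119,-0.0947,0.18],"rotation":[0,0,-1.422],"claw":130},{"offset":[0.119,-0.0947,0.18],"rotation":[0,0,-1.422],"claw":130}]'; python3 go.py .4292 .3148 .010 165.8;   python3 - <<'E'
from h import *
r=shot('wrist','w7.png')
im=cv2.imread('pics/w7.png'); cv2.imwrite('pics/w7b.png',im[60:360,130:430])
np.savez('w7.npz',mtx=r['mtx'],origin=r['origin'],attitude=r['attitude'])
E
```

```text
clock: 25.22
tool_pos: [0.4298, 0.3158, 0.0829]
ee_rot: [[-0.969, 0.247, -0.001], [0.247, 0.969, 0.002], [0.001, 0.001, -1.0]]
ft_force: [0.5, 0.7, 0.7]
width: 0.489
finger_force: 0.0
[0.0003, -0.0013, 0.0729] [0.001, -0.001, -0.001]
yaw 165.7 pos [0.4298 0.3158 0.0829] t 25.2167 w 46.0 F 0.0 [0.5 0.7 0.7]
```

View pics/w7b.png

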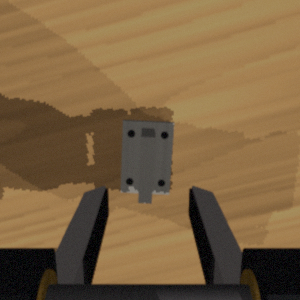

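```bash
python3 -m crank '[{"offset":[0,-0.001,0.03],"rotation":[0,0,0],"claw":130},{"offset":[0,-0.001,0.06],"rotation":[0,0,0],"claw":130},{"offset":[0,-0.001,0.0725],"rotation":[0,0,0],"claw":130},{"offset":[0,-0.001,0.0725],"rotation":[0,0,0],"claw":255},{"offset":[0,-0.001,0.0725],"rotation":[0,0,0],"claw":255},{"offset":[0,-0.001,0.0725],"rotation":[0,0,0],"claw":255},{"offset":[0,-0.001,0.0725],"rotation":[0,0,0],"claw":255},{"offset":[0,-0.001,0.0725],"rotation":[0,0,0],"claw":255},{"offset":[0,-0.001,0.0725],"rotation":[0,0,0],"claw":255},{"offset":[0,-0.001,0.0725],"rotation":[0,0,0],"claw":255},{"offset":[0,-0.001,0.0725],"rotation":[0,0,0],"claw":255},{"offset":[0,-0.001,0.04],"rotation":[0,0,0],"claw":255},{"offset":[0,-0.001,0],"rotation":[0,0,0],"claw":255},{"offset":[0,-0.001,-0.04],"rotation":[0,0,0],"claw":255},{"offset":[0,-0.001,-0.08],"rotation":[0,0,0],"claw":255},{"offset":[0,-0.001,-0.08],"rotation":[0,0,0],"claw":255},{"offset":[0,-0.001,-0.08],"rotation":[0,0,0],"claw":255}]' 30; python3 go.py .5320 .1698 .16 84.26
```

```text
clock: 26.68
tool_pos: [0.4306, 0.3161, 0.1653]
ee_rot: [[-0.97, 0.245, 0.004], [0.245, 0.97, 0.005], [-0.003, 0.006, -1.0]]
ft_force: [0.2, -0.6, -2.0]
width: 0.106
finger_force: 29.9
[-0.1341, -0.1171, 0.005] [0.007, -0.002, 1.424]
yaw 165.8 pos [0.4306 0.3161 0.1653] t 26.6833 w 10.0 F 29.9 [ 0.2 -0.6 -2. ]
```

```bash
python3 -m crank '[{"offset":[-0.134,-0.117,0],"rotation":[0,0,1.424],"claw":255},{"offset":[-0.134,-0.117,0],"rotation":[0,0,1.424],"claw":255},{"offset":[-0.134,-0.117,0],"rotation":[0,0,1.424],"claw":255},{"offset":[-0.134,-0.117,0],"rotation":[0,0,1.424],"claw":255},{"offset":[-0.134,-0.117,0],"rotation":[0,0,1.424],"claw":255},{"offset":[-0.134,-0.117,0],"rotation":[0,0,1.424],"claw":255},{"offset":[-0.134,-0.117,0],"rotation":[0,0,1.424],"claw":255},{"offset":[-0.134,-0.117,0],"rotation":[0,0,1.424],"claw":255},{"offset":[-0.134,-0.117,0],"rotation":[0,0,1.424],"claw":255},{"offset":[-0.134,-0.117,0],"rotation":[0,0,1.424],"claw":255},{"offset":[-0.134,-0.117,0],"rotation":[0,0,1.424],"claw":255},{"offset":[-0.134,-0.117,0],"rotation":[0,0,1.424],"claw":255},{"offset":[-0.134,-0.117,0],"rotation":[0,0,1.424],"claw":255},{"offset":[-0.134,-0.117,0],"rotation":[0,0,1.424],"claw":255},{"offset":[-0.134,-0.117,0],"rotation":[0,0,1.424],"claw":255}]'; python3 go.py .5320 .1698 .112 84.26
```

```text
clock: 27.93
tool_pos: [0.5299, 0.1688, 0.1616]
ee_rot: [[0.098, 0.995, -0.002], [0.995, -0.098, 0.001], [0.001, -0.002, -1.0]]
ft_force: [-0.9, -0.3, -1.4]
width: 0.106
finger_force: 29.9
[0.0012, 0.0021, 0.0496] [-0.002, -0.001, 0.002]
yaw 84.4 pos [0.5299 0.1688 0.1616] t 27.9333 w 10.0 F 29.9 [-0.9 -0.3 -1.4]
```

```bash
python3 -m crank '[{"offset":[0.0012,0.0021,0.02],"rotation":[0,0,0],"claw":255},{"offset":[0.0012,0.0021,0.04],"rotation":[0,0,0],"claw":255},{"offset":[0.0012,0.0021,0.0495],"rotation":[0,0,0],"claw":255},{"offset":[0.0012,0.0021,0.0495],"rotation":[0,0,0],"claw":255},{"offset":[0.0012,0.0021,0.0495],"rotation":[0,0,0],"claw":185},{"offset":[0.0012,0.0021,0.0495],"rotation":[0,0,0],"claw":185},{"offset":[0.0012,0.0021,0.0495],"rotation":[0,0,0],"claw":185},{"offset":[0.0012,0.0021,0.0495],"rotation":[0,0,0],"claw":185},{"offset":[0.0012,0.0021,0.02],"rotation":[0,0,0],"claw":185},{"offset":[0.0012,0.0021,-0.02],"rotation":[0,0,0],"claw":185},{"offset":[0.0012,0.0021,-0.06],"rotation":[0,0,0],"claw":130},{"offset":[0.0012,0.0021,-0.06],"rotation":[0,0,0],"claw":130}]'; python3 - <<'E'
from h import *
for f,Q,W in(('w1.npz',((617,126),(660,134),(636,205),(595,197)),((629,135),(648,138),(632,202),(613,198))),('w3.npz',((717,251),(755,257),(742,309),(702,301)),((727,256),(754,261),(744,308),(722,304)))):
    r=dict(np.load(f))
    P=np.array([pix2w(r,u/1.4,v/1.4,.004)[:2] for u,v in Q])
    print('base',P.mean(0).round(4),[np.linalg.norm(P[i]-P[(i+1)%4]).round(4) for i in range(4)],[np.degrees(np.arctan2(*e[::-1])).round(1) for e in(P[0]-P[3],P[1]-P[2])])
E
python3 go.py .535 -.385 .22 75
```

```text
clock: 28.93
tool_pos: [0.5377, 0.1714, 0.2305]
ee_rot: [[0.1, 0.995, 0.013], [0.995, -0.1, 0.007], [0.008, 0.013, -1.0]]
ft_force: [1.0, 0.6, 0.1]
width: 0.381
finger_force: 0.0
base [ 0.565  -0.3957] [np.float64(0.038), np.float64(0.0607), np.float64(0.0378), np.float64(0.0601)] [np.float64(-11.0), np.float64(-11.2)]
base [ 0.5334 -0.3922] [np.float64(0.0428), np.float64(0.0591), np.float64(0.0472), np.float64(0.0566)] [np.float64(-10.7), np.float64(-6.5)]
[-0.554, 0.0529, 0.0066] [0.012, -0.009, 0.162]
yaw 84.3 pos [0.5377 0.1714 0.2305] t 28.9333 w 35.8 F 0.0 [1.  0.6 0.1]
```

```bash
python3 go.py .565 -.385 .22 -10; python3 -m crank '[{"offset":[-0.551,0.0828,0.01],"rotation":[0,0,1.645],"claw":130},{"offset":[-0.551,0.0828,0.01],"rotation":[0,0,1.645],"claw":130},{"offset":[-0.551,0.0828,0.01],"rotation":[0,0,1.645],"claw":130},{"offset":[-0.551,0.0828,0.01],"rotation":[0,0,1.645],"claw":130},{"offset":[-0.551,0.0828,0.01],"rotation":[0,0,1.645],"claw":130},{"offset":[-0.551,0.0828,0.01],"rotation":[0,0,1.645],"claw":130},{"offset":[-0.551,0.0828,0.01],"rotation":[0,0,1.645],"claw":130},{"offset":[-0.551,0.0828,0.01],"rotation":[0,0,1.645],"claw":130},{"offset":[-0.551,0.0828,0.01],"rotation":[0,0,1.645],"claw":130},{"offset":[-0.551,0.0828,0.01],"rotation":[0,0,1.645],"claw":130},{"offset":[-0.551,0.0828,0.01],"rotation":[0,0,1.645],"claw":130},{"offset":[-0.551,0.0828,0.01],"rotation":[0,0,1.645],"claw":130},{"offset":[-0.551,0.0828,0.01],"rotation":[0,0,1.645],"claw":130},{"offset":[-0.551,0.0828,0.01],"rotation":[0,0,1.645],"claw":130},{"offset":[-0.551,0.0828,0.01],"rotation":[0,0,1.645],"claw":130},{"offset":[-0.551,0.0828,0.01],"rotation":[0,0,1.645],"claw":130},{"offset":[-0.551,0.0828,0.01],"rotation":[0,0,1.645],"claw":130},{"offset":[-0.551,0.0828,0.01],"rotation":[0,0,1.645],"claw":130}]'; python3 - <<'E'
from h import *
r=shot('wrist','w8.png'); np.savez('w8.npz',mtx=r['mtx'],origin=r['origin'],attitude=r['attitude'])
im=cv2.imread('pics/w8.png'); hsv=cv2.cvtColor(im,cv2.COLOR_BGR2HSV)
m=((hsv[...,1]<60)&(hsv[...,2]>45)).astype(np.uint8); m=cv2.morphologyEx(m,cv2.MORPH_CLOSE,np.ones((5,5)))
n,l,st,c=cv2.connectedComponentsWithStats(m)
for i in range(1,n):
    if st[i,4]>300:
        q=cv2.boxPoints(cv2.minAreaRect(np.argwhere(l==i)[:,::-1].astype(np.float32))); P=np.array([pix2w(r,u,v,.004)[:2] for u,v in q])
        print(st[i],c[i].round(),P.mean(0).round(4),P.round(3).tolist())
E
```

```text
[-0.551, 0.0827, 0.007] [0.003, -0.017, 1.645]
yaw 84.3 pos [0.5377 0.1714 0.2305] t 28.9333 w 35.8 F 0.0 [1.  0.6 0.1]
clock: 30.43
tool_pos: [0.5611, -0.3842, 0.2116]
ee_rot: [[0.985, -0.17, 0.0], [-0.17, -0.985, 0.004], [-0.0, -0.004, -1.0]]
ft_force: [0.2, 0.9, 0.4]
width: 0.493
finger_force: 0.0
[   0    0  167   34 2607] [58. 12.] [ 0.7692 -0.2161] [[0.798, -0.138], [0.769, -0.304], [0.74, -0.296], [0.769, -0.126]]
[ 283   71   55   37 1016] [311.  90.] [ 0.6603 -0.4356] [[0.67, -0.404], [0.686, -0.417], [0.651, -0.467], [0.634, -0.455]]
[ 269  183   36   54 1683] [286. 208.] [ 0.5314 -0.3875] [[0.503, -0.361], [0.568, -0.374], [0.56, -0.413], [0.495, -0.402]]
[ 185  247   50   97 2269] [207. 299.] [ 0.4352 -0.2669] [[0.376, -0.215], [0.512, -0.279], [0.495, -0.317], [0.357, -0.256]]
[ 322  247   50   97 2289] [349. 299.] [ 0.4039 -0.4494] [[0.477, -0.423], [0.48, -0.463], [0.331, -0.478], [0.327, -0.434]]
[  0 301  20  43 617] [  7. 325.] [ 0.4412 -0.0023] [[0.473, -0.003], [0.469, -0.027], [0.409, -0.003], [0.413, 0.023]]
[538 301  22  43 746] [551. 324.] [ 0.3223 -0.701 ] [[0.357, -0.686], [0.352, -0.713], [0.288, -0.716], [0.292, -0.689]]
[174 351  35  69 953] [192. 379.] [ 0.3001 -0.2146] [[0.359, -0.203], [0.355, -0.248], [0.241, -0.228], [0.245, -0.18]]
[   0  380   39   40 1337] [ 17. 401.] [0.3186 0.0336] [[0.356, 0.047], [0.347, -0.006], [0.281, 0.019], [0.291, 0.074]]
[349 380  17  40 421] [358. 396.] [ 0.2386 -0.4403] [[0.275, -0.433], [0.271, -0.455], [0.202, -0.448], [0.206, -0.425]]
[ 519  380   41   40 1431] [541. 401.] [ 0.1957 -0.6939] [[0.235, -0.665], [0.226, -0.72], [0.156, -0.724], [0.166, -0.667]]
```

```bash
python3 go.py .5315 -.3885 .10 -10.5; python3 -m crank '[{"offset":[-0.0275,0.0095,0.03],"rotation":[0,0,0],"claw":130},{"offset":[-0.0275,0.0095,0.07],"rotation":[0,0,0],"claw":130},{"offset":[-0.0275,0.0095,0.11],"rotation":[0,0,0],"claw":130},{"offset":[-0.0275,0.0095,0.11],"rotation":[0,0,0],"claw":130},{"offset":[-0.0275,0.0095,0.11],"rotation":[0,0,0],"claw":130},{"offset":[-0.0275,0.0095,0.11],"rotation":[0,0,0],"claw":130}]'; python3 - <<'E'
from h import *
r=shot('wrist','w9.png')
im=cv2.imread('pics/w9.png'); hsv=cv2.cvtColor(im,cv2.COLOR_BGR2HSV)
m=((hsv[...,1]<60)&(hsv[...,2]>45)).astype(np.uint8); m=cv2.morphologyEx(m,cv2.MORPH_CLOSE,np.ones((5,5)))
n,l,st,c=cv2.connectedComponentsWithStats(m)
for i in range(1,n):
    if st[i,4]>300 and 180<c[i][0]<380 and c[i][1]<260:
        q=cv2.boxPoints(cv2.minAreaRect(np.argwhere(l==i)[:,::-1].astype(np.float32))); P=np.array([pix2w(r,u,v,.004)[:2] for u,v in q])
        print(st[i],c[i].round(),q.round().tolist(),P.mean(0).round(4),P.round(4).tolist())
s=im[90:290,190:370]; cv2.imwrite('pics/w9b.png',cv2.resize(s,(540,600),interpolation=cv2.INTER_CUBIC))
E
python3 go.py .5315 -.3885 .01 -10.5;
```

```text
[-0.0285, 0.0095, 0.1117] [-0.003, 0.0, 0.012]
yaw -9.8 pos [ 0.5611 -0.3844  0.2117] t 30.4833 w 46.2 F 0.0 [0.2 0.6 0.8]
clock: 30.98
tool_pos: [0.533, -0.3913, 0.1036]
ee_rot: [[0.985, -0.172, 0.002], [-0.172, -0.985, 0.0], [0.002, -0.001, -1.0]]
ft_force: [0.8, 0.6, 1.4]
width: 0.488
finger_force: 0.0
[ 268   14   80   55 2253] [308.  41.] [[262.0, 42.0], [274.0, 11.0], [352.0, 43.0], [340.0, 73.0]] [ 0.6601 -0.435 ] [[0.6664, -0.4015], [0.6848, -0.414], [0.6543, -0.468], [0.6348, -0.4564]]
[ 252  177   48   76 3219] [275. 211.] [[252.0, 177.0], [299.0, 177.0], [299.0, 252.0], [252.0, 252.0]] [ 0.5306 -0.3877] [[0.5672, -0.3743], [0.5604, -0.4129], [0.4939, -0.4025], [0.5011, -0.3613]]
[-0.0028, -0.0031, 0.0943] [0.0, -0.004, 0.01]
yaw -9.9 pos [ 0.5334 -0.392   0.1044] t 31.0333 w 46.4 F 0.0 [ 1.6 -0.7  0.1]
```

```bash
python3 -m crank '[{"offset":[0,-0.003,0.03],"rotation":[0,0,0],"claw":130},{"offset":[0,-0.003,0.07],"rotation":[0,0,0],"claw":130},{"offset":[0,-0.003,0.094],"rotation":[0,0,0],"claw":130},{"offset":[0,-0.003,0.094],"rotation":[0,0,0],"claw":130},{"offset":[0,-0.003,0.094],"rotation":[0,0,0],"claw":255},{"offset":[0,-0.003,0.094],"rotation":[0,0,0],"claw":255},{"offset":[0,-0.003,0.094],"rotation":[0,0,0],"claw":255},{"offset":[0,-0.003,0.094],"rotation":[0,0,0],"claw":255},{"offset":[0,-0.003,0.094],"rotation":[0,0,0],"claw":255},{"offset":[0,-0.003,0.094],"rotation":[0,0,0],"claw":255},{"offset":[0,-0.003,0.094],"rotation":[0,0,0],"claw":255},{"offset":[0,-0.003,0.094],"rotation":[0,0,0],"claw":255}]' 30; python3 go.py .5810 .0774 .165 84.26
```

```text
clock: 32.03
tool_pos: [0.5325, -0.3882, 0.0086]
ee_rot: [[0.985, -0.173, 0.001], [-0.173, -0.985, 0.001], [0.001, -0.002, -1.0]]
ft_force: [-0.8, 0.1, 6.0]
width: 0.101
finger_force: 30.0
[-0.0329, -0.4672, -0.1557] [-0.001, -0.002, -1.645]
yaw -10.0 pos [ 0.5325 -0.3882  0.0086] t 32.0333 w 9.5 F 30.0 [-0.8  0.1  6. ]
```

Gripped at 10 mm on the web. Next I lift it and carry it to the (+29, -43.5) compartment.

```bash
python3 -m crank '[{"offset":[0,0,-0.03],"rotation":[0,0,0],"claw":255},{"offset":[0,0,-0.07],"rotation":[0,0,0],"claw":255},{"offset":[0,0,-0.11],"rotation":[0,0,0],"claw":255},{"offset":[0,0,-0.157],"rotation":[0,0,0],"claw":255},{"offset":[-0.033,-0.467,-0.165],"rotation":[0,0,-1.645],"claw":255},{"offset":[-0.033,-0.467,-0.165],"rotation":[0,0,-1.645],"claw":255},{"offset":[-0.033,-0.467,-0.165],"rotation":[0,0,-1.645],"claw":255},{"offset":[-0.033,-0.467,-0.165],"rotation":[0,0,-1.645],"claw":255},{"offset":[-0.033,-0.467,-0.165],"rotation":[0,0,-1.645],"claw":255},{"offset":[-0.033,-0.467,-0.165],"rotation":[0,0,-1.645],"claw":255},{"offset":[-0.033,-0.467,-0.165],"rotation":[0,0,-1.645],"claw":255},{"offset":[-0.033,-0.467,-0.165],"rotation":[0,0,-1.645],"claw":255},{"offset":[-0.033,-0.467,-0.165],"rotation":[0,0,-1.645],"claw":255},{"offset":[-0.033,-0.467,-0.165],"rotation":[0,0,-1.645],"claw":255},{"offset":[-0.033,-0.467,-0.165],"rotation":[0,0,-1.645],"claw":255},{"offset":[-0.033,-0.467,-0.165],"rotation":[0,0,-1.645],"claw":255},{"offset":[-0.033,-0.467,-0.165],"rotation":[0,0,-1.645],"claw":255},{"offset":[-0.033,-0.467,-0.165],"rotation":[0,0,-1.645],"claw":255},{"offset":[-0.033,-0.467,-0.165],"rotation":[0,0,-1.645],"claw":255},{"offset":[-0.033,-0.467,-0.165],"rotation":[0,0,-1.645],"claw":255}]' ; python3 -m crank '[{"offset":[0,0,0],"rotation":[0,0,0],"claw":255},{"offset":[0,0,0],"rotation":[0,0,0],"claw":255}]' >/dev/null; python3 go.py .5810 .0774 .111 84.26
```

```text
clock: 33.7
tool_pos: [0.5803, 0.0761, 0.1733]
ee_rot: [[0.105, 0.995, -0.001], [0.995, -0.105, 0.001], [0.001, -0.001, -1.0]]
ft_force: [0.6, -0.3, -1.5]
width: 0.104
finger_force: 30.0
[0.0008, 0.0005, 0.0624] [-0.001, -0.002, -0.003]
yaw 84.1 pos [0.5804 0.0766 0.1734] t 33.8667 w 9.9 F 30.0 [-0.2  0.  -0.3]
```

```bash
python3 -m crank '[{"offset":[0.001,0,0.03],"rotation":[0,0,0],"claw":255},{"offset":[0.001,0,0.05],"rotation":[0,0,0],"claw":255},{"offset":[0.001,0,0.06],"rotation":[0,0,0],"claw":255},{"offset":[0.001,0,0.063],"rotation":[0,0,0],"claw":255},{"offset":[0.001,0,0.063],"rotation":[0,0,0],"claw":255},{"offset":[0.001,0,0.063],"rotation":[0,0,0],"claw":185},{"offset":[0.001,0,0.063],"rotation":[0,0,0],"claw":185},{"offset":[0.001,0,0.063],"rotation":[0,0,0],"claw":185},{"offset":[0.001,0,0.063],"rotation":[0,0,0],"claw":185},{"offset":[0.001,0,0.03],"rotation":[0,0,0],"claw":185},{"offset":[0.001,0,-0.01],"rotation":[0,0,0],"claw":185},{"offset":[0.065,-0.087,-0.107],"rotation":[0,0,0],"claw":100},{"offset":[0.065,-0.087,-0.107],"rotation":[0,0,0],"claw":0},{"offset":[0.065,-0.087,-0.107],"rotation":[0,0,0],"claw":0},{"offset":[0.065,-0.087,-0.107],"rotation":[0,0,0],"claw":0},{"offset":[0.065,-0.087,-0.107],"rotation":[0,0,0],"claw":0},{"offset":[0.065,-0.087,-0.107],"rotation":[0,0,0],"claw":0},{"offset":[0.065,-0.087,-0.107],"rotation":[0,0,0],"claw":0},{"offset":[0.065,-0.087,-0.107],"rotation":[0,0,0],"claw":0},{"offset":[0.065,-0.087,-0.107],"rotation":[0,0,0],"claw":0}]' 25; python3 - <<'E'
from h import *
r=shot('wrist','w10.png'); np.savez('w10.npz',mtx=r['mtx'],origin=r['origin'],attitude=r['attitude'])
im=cv2.imread('pics/w10.png'); cv2.imwrite('pics/w10b.png',cv2.resize(im[100:320,160:440],(763,600),interpolation=cv2.INTER_CUBIC))
print(w2pix(r,[.4292,.1364,.077]),w2pix(r,[.5565,.1236,.1]))
E
python3 go.py .4292 .1364 .15 84
```

```text
clock: 35.53
tool_pos: [0.5006, 0.1493, 0.2793]
ee_rot: [[0.102, 0.995, -0.002], [0.995, -0.102, 0.001], [0.001, -0.002, -1.0]]
ft_force: [-0.2, -0.0, 0.2]
width: 0.876
finger_force: 0.0
[219.15108964 205.01847796] [331.68202139 210.28154612]
[-0.0204, -0.0694, 0.1296] [-0.002, -0.001, 0.003]
yaw 84.2 pos [0.5005 0.1495 0.2794] t 35.5833 w 86.7 F 0.0 [ 0.3  0.9 -0.7]
```

View pics/w10b.png

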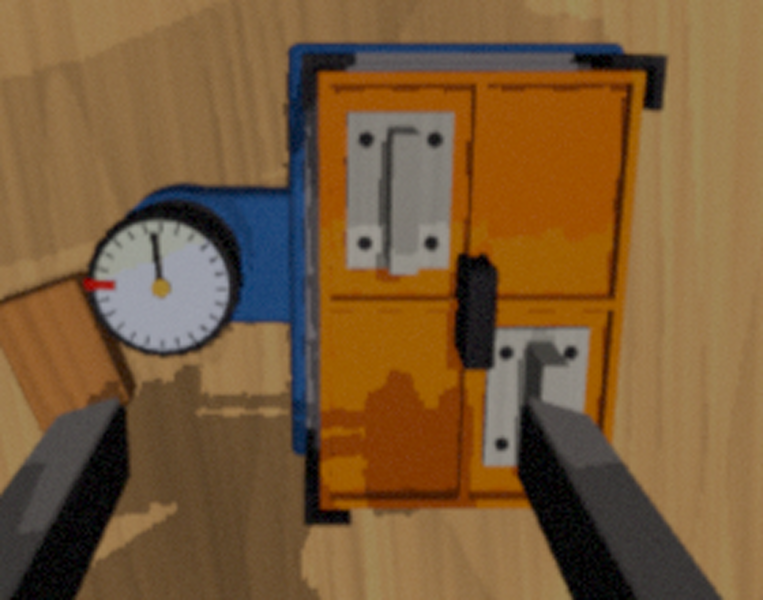

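All parts are in place. The needle points near image-up at about (154,236) and the red mark left at about (98,285). I'll work out the turn in numbers.

```bash
cat > dial.py <<'E'
from h import *
def dial(r,cen=(.4292,.1364)):
    im=r['image'][:,:,::-1].copy(); hsv=cv2.cvtColor(im,cv2.COLOR_BGR2HSV)
    w=-.1002; res={}
    def W(m):
        v,u=np.nonzero(m); return np.array([pix2w(r,a,b,.077)[:2] for a,b in zip(u,v)])
    uc,vc=w2pix(r,[*cen,.077]); y,x=np.mgrid[:im.shape[0],:im.shape[1]]; d=np.hypot(x-uc,y-vc); 
    f=np.array(r['mtx'])[0,0]/abs((np.array(r['attitude']).T@(np.array([*cen,.077])-r['origin']))[2])
    # centre from white face
    wh=((d<.032*f)&(hsv[...,2]>100)&(hsv[...,1]<90)).astype(np.uint8); h=cv2.convexHull(np.argwhere(wh)[:,::-1].astype(np.float32)); e=cv2.fitEllipse(h); c=pix2w(r,*e[0],.077)[:2]
    hub=W((d<.008*f)&(hsv[...,1]>110)&(hsv[...,0]<40)); print('centre face',c.round(4),'hub',hub.mean(0).round(4) if len(hub) else None)
    c=hub.mean(0) if len(hub) else c
    red=W((d<.031*f)&(hsv[...,1]>120)&((hsv[...,0]<8)|(hsv[...,0]>172))); 
    P=W((d<.024*f)&(hsv[...,2]<80)); rr=np.hypot(*(P-c).T); nd=P[(rr>.007)&(rr<.017)]
    g=lambda Q:(lambda v:-np.arctan2(v[1],v[0])+0)( (Q-c).mean(0)@np.array([[np.cos(w),-np.sin(w)],[np.sin(w),np.cos(w)]])*-1)
    a,b=g(nd),g(red); print('needle',a,'n',len(nd),'bezel',b,'n',len(red),'turn cw',a-b)
E
python3 - <<'E'
from dial import *
r=dict(np.load('w10.npz')); r['image']=cv2.imread('pics/w10.png')[:,:,::-1]; dial(r)
E
python3 go.py .4292 .1364 .12 84
```

```text
centre face [0.4291 0.1373] hub [0.4285 0.1366]
needle 1.4790298247377631 n 16 bezel 0.04341942179285444 n 31 turn cw 1.4356104029449086
[-0.0204, -0.0693, 0.1596] [-0.002, -0.001, 0.003]
yaw 84.2 pos [0.5005 0.1495 0.2794] t 35.5833 w 86.7 F 0.0 [ 0.3  0.9 -0.7]
```

```bash
python3 -m crank '[{"offset":[-0.0204,-0.0695,0.08],"rotation":[0,0,0],"claw":42},{"offset":[-0.0204,-0.0695,0.12],"rotation":[0,0,0],"claw":42},{"offset":[-0.0204,-0.0695,0.16],"rotation":[0,0,0],"claw":42},{"offset":[-0.0204,-0.0695,0.16],"rotation":[0,0,0],"claw":42},{"offset":[-0.0204,-0.0695,0.16],"rotation":[0,0,0],"claw":42},{"offset":[-0.0204,-0.0695,0.16],"rotation":[0,0,0],"claw":42},{"offset":[-0.0204,-0.0695,0.16],"rotation":[0,0,0],"claw":42}]' 12; python3 go.py .429 .1366 .060 84; python3 -c "
from dial import *
dial(shot('wrist','w11.png'))"
```

```text
clock: 36.17
tool_pos: [0.4293, 0.1372, 0.12]
ee_rot: [[0.101, 0.995, -0.002], [0.995, -0.101, 0.001], [0.001, -0.002, -1.0]]
ft_force: [0.8, 0.0, 0.7]
width: 0.831
finger_force: 0.0
[-0.0007, -0.0001, 0.06] [-0.002, -0.001, 0.004]
yaw 84.2 pos [0.4293 0.1372 0.12  ] t 36.1667 w 78.1 F 0.0 [0.8 0.  0.7]
centre face [0.4292 0.1378] hub [0.429  0.1361]
needle 1.4710086872051136 n 45 bezel 0.057873719556015994 n 93 turn cw 1.4131349676490976
```

```bash
python3 -m crank '[{"offset":[-0.0005,0,0.03],"rotation":[0,0,0],"claw":42},{"offset":[-0.0005,0,0.06],"rotation":[0,0,0],"claw":42},{"offset":[-0.0005,0,0.061],"rotation":[0,0,0],"claw":42},{"offset":[-0.0005,0,0.061],"rotation":[0,0,0],"claw":42},{"offset":[-0.0005,0,0.061],"rotation":[0,0,0],"claw":255},{"offset":[-0.0005,0,0.061],"rotation":[0,0,0],"claw":255},{"offset":[-0.0005,0,0.061],"rotation":[0,0,0],"claw":255},{"offset":[-0.0005,0,0.061],"rotation":[0,0,0],"claw":255},{"offset":[-0.0005,0,0.061],"rotation":[0,0,0],"claw":255}]' 12; python3 go.py .429 .1366 .060 3
```

```text
clock: 36.97
tool_pos: [0.4295, 0.1377, 0.0612]
ee_rot: [[0.1, 0.995, 0.001], [0.995, -0.1, 0.003], [0.003, 0.001, -1.0]]
ft_force: [-1.7, 0.9, 8.1]
width: 0.677
finger_force: 12.0
[-0.0012, -0.0004, 0.0012] [-0.001, -0.003, 1.418]
yaw 84.3 pos [0.4295 0.1377 0.0612] t 36.9667 w 63.7 F 12.0 [-1.7  0.9  8.1]
```

```bash
python3 -m crank '[{"offset":[0,0,0],"rotation":[0,0,0.12],"claw":255},{"offset":[0,0,0],"rotation":[0,0,0.24],"claw":255},{"offset":[0,0,0],"rotation":[0,0,0.36],"claw":255},{"offset":[0,0,0],"rotation":[0,0,0.48],"claw":255},{"offset":[0,0,0],"rotation":[0,0,0.6],"claw":255},{"offset":[0,0,0],"rotation":[0,0,0.72],"claw":255},{"offset":[0,0,0],"rotation":[0,0,0.84],"claw":255},{"offset":[0,0,0],"rotation":[0,0,0.96],"claw":255},{"offset":[0,0,0],"rotation":[0,0,1.08],"claw":255},{"offset":[0,0,0],"rotation":[0,0,1.2],"claw":255},{"offset":[0,0,0],"rotation":[0,0,1.32],"claw":255},{"offset":[0,0,0],"rotation":[0,0,1.415],"claw":255},{"offset":[0,0,0],"rotation":[0,0,1.415],"claw":255},{"offset":[0,0,0],"rotation":[0,0,1.415],"claw":255},{"offset":[0,0,0],"rotation":[0,0,1.415],"claw":255},{"offset":[0,0,0],"rotation":[0,0,1.415],"claw":42},{"offset":[0,0,0],"rotation":[0,0,1.415],"claw":42},{"offset":[0,0,0],"rotation":[0,0,1.415],"claw":42},{"offset":[0,0,0],"rotation":[0,0,1.415],"claw":42}]'; python3 -m crank '[{"offset":[0,0,-0.03],"rotation":[0,0,0],"claw":42},{"offset":[0,0,-0.06],"rotation":[0,0,0],"claw":42},{"offset":[0,0,-0.06],"rotation":[0,0,0],"claw":42},{"offset":[0,0,-0.06],"rotation":[0,0,0],"claw":42},{"offset":[0,0,-0.06],"rotation":[0,0,0],"claw":42}]';python3 -c "
from dial import *
dial(shot('wrist','w12.png'))"
```

```text
clock: 38.55
tool_pos: [0.4292, 0.1377, 0.0598]
ee_rot: [[0.998, 0.056, 0.0], [0.056, -0.998, 0.003], [0.0, -0.003, -1.0]]
ft_force: [-0.6, 0.8, -0.5]
width: 0.837
finger_force: 0.0
clock: 38.97
tool_pos: [0.4287, 0.1375, 0.1193]
ee_rot: [[0.998, 0.056, -0.001], [0.056, -0.998, 0.002], [-0.001, -0.002, -1.0]]
ft_force: [-0.1, -0.0, -0.2]
width: 0.839
finger_force: 0.0
centre face [0.43   0.1371] hub [0.4281 0.1373]
needle 1.4783682084148446 n 56 bezel 1.3420271581980032 n 92 turn cw 0.1363410502168414
```

```bash
cat > dial2.py <<'E'
from h import *
def dial2(r):
    im=r['image'][:,:,::-1].copy(); hsv=cv2.cvtColor(im,cv2.COLOR_BGR2HSV); cen=np.array([.4290,.1367]); w=-.1002
    # rectify the dial plane: 0.1 mm per px, box frame, 80x80 mm
    N=400;s=.0002
    J,I=np.meshgrid(np.arange(N),np.arange(N)); bx=(J-N/2)*s; by=(N/2-I)*s
    X=cen[0]+np.cos(w)*bx-np.sin(w)*by; Y=cen[1]+np.sin(w)*bx+np.cos(w)*by
    D=(np.stack([X,Y,np.full_like(X,.077)],-1)-r['origin'])@np.array(r['attitude']); K=np.array(r['mtx'])
    m=(K[0,0]*D[...,0]/-D[...,2]+K[0,2]).astype(np.float32); n=(K[1,1]*-D[...,1]/-D[...,2]+K[1,2]).astype(np.float32)
    q=cv2.remap(im,m,n,cv2.INTER_CUBIC); h=cv2.cvtColor(q,cv2.COLOR_BGR2HSV)
    rad=np.hypot(bx,by)
    face=((rad<.033)&(h[...,2]>90)&(h[...,1]<110)).astype(np.uint8); face=cv2.morphologyEx(face,cv2.MORPH_OPEN,np.ones((3,3)))
    (cx,cy),R=cv2.minEnclosingCircle(np.argwhere(face)[:,::-1].astype(np.float32)); c=np.array([(cx-N/2)*s,(N/2-cy)*s])
    hub=(rad<.009)&(h[...,1]>110)&(h[...,0]<40); hc=np.array([bx[hub].mean(),by[hub].mean()])
    print('face c(mm)',(c*1e3).round(1),'R',R*s*1e3,'hub',(hc*1e3).round(1),hub.sum())
    for c in(c,hc):
        rr=np.hypot(bx-c[0],by-c[1]); ang=np.arctan2(by-c[1],-(bx-c[0]))
        g=h[...,2].astype(float); 
        red=(rr<.031)&(h[...,1]>120)&((h[...,0]<8)|(h[...,0]>172))
        out=[]
        for a0,a1 in((.008,.012),(.012,.016),(.016,.020)):
            z=(rr>a0)&(rr<a1)&(~red); t=np.percentile(g[z],50)*.6; d=z&(g<t)&(abs(ang-1.45)<.5); out.append((round(float(ang[d].mean()),3),int(d.sum())))
        print('needle by radius',out,'red',ang[red].mean().round(3),red.sum(),rr[red].min().round(4),rr[red].max().round(4))
E
python3 - <<'E'
from dial2 import *
s=bot.sense()
dial2(shot('wrist','w13.png'))
dial2(shot('top'))
E
```

```text
face c(mm) [-0.1  0.4] R 28.886740112304686 hub [-1.1  0.5] 1266
needle by radius [(1.389, 258), (1.417, 266), (1.431, 313)] red 1.4 1209 0.0073 0.031
needle by radius [(1.484, 258), (1.487, 265), (1.484, 310)] red 1.383 1287 0.0071 0.031
face c(mm) [0.2 3.4] R 31.24565124511719 hub [-1.2 -6.5] 5dial2.py:22: RuntimeWarning: Mean of empty slice.
  z=(rr>a0)&(rr<a1)&(~red); t=np.percentile(g[z],50)*.6; d=z&(g<t)&(abs(ang-1.45)<.5); out.append((round(float(ang[d].mean()),3),int(d.sum())))
  ret = ret.dtype.type(ret / rcount)
dial2.py:23: RuntimeWarning: Mean of empty slice.
  print('needle by radius',out,'red',ang[red].mean().round(3),red.sum(),rr[red].min().round(4),rr[red].max().round(4))
Traceback (most recent call last):
  File "dial2.py", line 23, in dial2
    print('needle by radius',out,'red',ang[red].mean().round(3),red.sum(),rr[red].min().round(4),rr[red].max().round(4))
                                                                          ~~~~~~~~~~~^^
ValueError: zero-size array to reduction operation minimum which has no identity
```

```bash
sed -i 's/red=(rr<.031)/red=(rr>.021)\&(rr<.029)/' dial2.py; python3 - <<'E'
from dial2 import *
dial2(shot('wrist','w14.png'))
E
```

```text
face c(mm) [-0.1  0.4] R 28.90685119628906 hub [-1.   0.4] 1261
needle by radius [(1.394, 267), (1.425, 264), (1.435, 313)] red 1.442 772 0.021 0.029
needle by radius [(1.486, 264), (1.49, 264), (1.486, 310)] red 1.477 784 0.021 0.029
```

```bash
python3 -m crank '[{"offset":[0,0,-0.03],"rotation":[0,0,0],"claw":42},{"offset":[0,0,-0.06],"rotation":[0,0,0],"claw":42},{"offset":[0,0,-0.06],"rotation":[0,0,0],"claw":42},{"offset":[0,0,-0.06],"rotation":[0,0,0],"claw":42},{"offset":[0,0,-0.06],"rotation":[0,0,0],"claw":42},{"offset":[0,0,-0.06],"rotation":[0,0,0],"claw":42}]' && python3 -c "
from station import bot
print(bot.close_job())"
```

```text
clock: 39.67
tool_pos: [0.4282, 0.1368, 0.1785]
ee_rot: [[0.998, 0.056, -0.003], [0.056, -0.998, 0.001], [-0.002, -0.001, -1.0]]
ft_force: [-0.3, -0.7, -0.5]
width: 0.836
finger_force: 0.0
the job is handed in; nothing more can be done
None
```

I packed the kit and handed it in at about 40 s, with no verdict returned: all four spacers are in pockets, the divider is seated, both brackets present are in compartments, and the zero mark measured within about 1 mm of the pointer (limit 3 mm).

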